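# Fetch the pastel box from the back of the studio rack

### The arm

A 6-joint arm with a two-finger parallel gripper is mounted at the origin on the work surface. World frame = base frame: x ahead of the robot, y to its left, z up, the work surface at z = 0. Lengths are in mm, angles in rad, forces in N, time in s.
With the tool pointing down it reaches from about 275 to 1000 mm from the base axis. Payload 8.4 kg.
Tool frame: the origin (TCP) lies midway between the tips of the shut fingers; the grasp point (between the pads) lies 19 mm behind it; y points along the fingers, z is the direction in which the jaws open and shut, and the axes are right-handed (so a half turn about y gives the same grasp; the last joint's range is limited). The gripper opens to 85 mm and grips with 20 to 120 N. Pads are 22 mm wide; open, the fingers measure 114 mm over their backs; the gripper's body (76 mm by 85 mm) begins 54 mm behind the grasp point. The pads swing forward as they close: fully open they stand 13 mm farther back than shut.
Start: joints at [1.15, 0.353, 1.633, -0, 1.155, -0.002], TCP at [254.164, 570.989, 231.281] pointing down, gripper open.
Joint ranges: [-2.63, 2.63], [-0.92, 2.1], [0.06, 2.66], [-1.3, 4.44], [0, 2.69], [-3.02, 3.02]. Speed limits (rad/s): [2.22, 2.22, 2.79, 3.14, 3.14, 3.14].

### API

Orientations are given as [roll, pitch, yaw] about the fixed x, y, z axes, in that order (R = Rz(yaw) Ry(pitch) Rx(roll)).
In Python, from rig import r, imaging gives the robot as it stands. The module is installed in compiled form; this text tells all that it offers.
- The arm moves only by the tool send_rows, never from a script. Its argument "series" is a list of rows, each a list of 6 numbers: the shift along the tool's x, y, z in m, then the turn, a rotation vector about the tool's x, y, z in degrees. In form: [[dx, dy, dz, ax, ay, az], ...]. A call has 1 to 8 rows; each row shifts and turns the commanded pose from where the row before left it, along the tool's axes as they then stand; what a row does not reach is not made up. A row lasts 1/10 s, in which the tool goes at most 50 mm and 8.59 degrees, less where a joint would pass 70% of its speed; a pose out of reach is approached as far as the arm can. A call is refused whole if a number of a shift passes 0.05 or a number of a turn 8.59, either way. A call with a gripper value outside its range is refused whole. "gripper" is the opening, from 0 (shut) to 1 (fully open), set as the call begins (left out, the last holds). The fingers move at their own pace and stop on an object; "squeeze" is the grip in N (left out, the last holds). Time passes only in rows, so rows that do not move let the fingers close. It gives the time, the measured TCP pose, the force and the opening at its end, in the units of the state.
- r.sense(): the state, without advancing time (a new reading comes with each control period).
- imaging.grab_frame(name): name is "scene" or "top" or "wrist"; returns a dict with "frame" (384x512x3 uint8, red, green, blue), "depth" (384x512 float32, mm along the optical axis (not along the pixel's ray), 0 where there is no reading), "intrinsics" (3x3 intrinsics, pixels), "origin" and "rotation" of the camera in the world. Camera axes: x right, y down, z forward; pixel columns grow to the right and rows downward; lengths in mm; the calibration is good to about 2 mm. A picture is of the moment at which its call begins.
- r.sign_off(): hands the job in, once; it reports no verdict.
The state is a dict: "clock": time; "qpos": joint angles; "qvel": joint speeds; "joint_efforts": joint torques, N m; "eef_pos": TCP position; "tcp_rot": TCP orientation; "contact_force": force on the tool from outside, world axes, zero at the start; "wrist_torque": the same for the moment, N m; "opening": opening from 0.0 (shut) to 1.0 (fully open).
Only numpy, scipy, OpenCV 4.12 (cv2) and the standard library are available. Lean on these libraries where they do the work, as an engineer would, in place of code of your own. Each camera call takes 0.05 s, during which the arm holds its last target.

### The job

The flat pastel box lies at the bottom of the sloping rack, behind the can, the square tin and the bottle. Stand those three upright on the wooden side board, then set the pastel box flat in the middle of the dark mat, its length along the mat's length. Then put the three back in the rack, upright, in the same left-to-right order and each in its own former column, slid right down against the stop at the bottom, and let go of everything.

Things in the scene. Friction and masses are not known exactly. Their poses are not given: they have to be found in the camera images.
- rack: Fixed rack, 196 wide. Origin on the table under its middle; x level, towards the stop, y left, z up. Its smooth floor falls along x by 0.17 rad (things do not slide by themselves); its top is at z = 55 at x = 0 and runs from 80 up-slope to 90 down-slope, to a 50 high stop square to it. Side walls 25 high, inner faces y = +-92. A 50 wide thing at the stop has its origin at x 64, z 44.
- pastel_box: The wanted thing: flat dark wooden pastel box, 58 (x) x 160 (y, long) x 24 high, 0.3 kg, with a light wooden grip in the middle of its lid, 40 long (x) x 14 wide (y) x 20 high (24 to 44 mm above the underside). Origin: centre of the underside; z up out of the lid. At the start it lies against the stop, axes as the rack's but tilted with the floor.
- can: Round aluminium can with white domed cap, 50 diameter, straight up to 98, 120 high, 0.28 kg, weight low down. Origin: centre of the underside, z up along it. At the start can, square tin and bottle stand on the rack in a row across it, 5 mm up-slope of the pastel box, in any order, middles about 58 apart (rack y about -58, 0, 58).
- square_tin: Square upright steel tin, 50 x 50, straight up to 100, small black screw cap off-centre on top, 118 high in all, 0.3 kg, weight low down. Origin: centre of the underside, z up; x, y along its sides (on the rack, along the rack's).
- bottle: Round amber glass bottle with paper label, 50 diameter straight up to 90, then shoulder and narrow black-capped neck, 119 high, 0.28 kg, weight low down. Origin: centre of the underside, z up along it.
- board: Fixed wooden side board on the table, to the left or right of the rack, 240 (x) x 104 (y) x 16 high. Origin: centre of the underside; its top is 16 mm above. Room for the three in a row along x, 75 mm apart. Things count as on it when their middles are over it.
- mat: Fixed dark rubber mat with two thin white lines along its long edges, on the other side of the rack, 230 (x) x 100 (y) x 4 thick. Origin: centre of the underside; its top is 4 mm above.
Not all that is in view belongs to the job. Leave any green look-alike of the square_tin alone.

How it is judged (in metres and radians):
On the way, in this order (a step that is already met when the one before it is completed fails the run):
1. can, square tin and bottle stand upright on the side board while the pastel box is still in the rack (x of can in the frame of board between -0.12 and 0.12 m and y of can in the frame of board between -0.052 and 0.052 m and z of can in the frame of board between 0.01 and 0.022 m and angle between each of can, square_tin, bottle's own z axis and vertical below 0.1 rad and linear speed of each of can, square_tin, bottle below 0.03 m/s and x of square_tin in the frame of board between -0.12 and 0.12 m and y of square_tin in the frame of board between -0.052 and 0.052 m and z of square_tin in the frame of board between 0.01 and 0.022 m and x of bottle in the frame of board between -0.12 and 0.12 m and y of bottle in the frame of board between -0.052 and 0.052 m and z of bottle in the frame of board between 0.01 and 0.022 m and distance of pastel_box from where it was at the start of the episode below 0.025 m), for 0.2 s.
2. the pastel box is set down in the middle of the mat while the three stand on the side board (x of can in the frame of board between -0.12 and 0.12 m and y of can in the frame of board between -0.052 and 0.052 m and z of can in the frame of board between 0.01 and 0.022 m and angle between each of can, square_tin, bottle's own z axis and vertical below 0.1 rad and linear speed of each of can, square_tin, bottle below 0.03 m/s and x of square_tin in the frame of board between -0.12 and 0.12 m and y of square_tin in the frame of board between -0.052 and 0.052 m and z of square_tin in the frame of board between 0.01 and 0.022 m and x of bottle in the frame of board between -0.12 and 0.12 m and y of bottle in the frame of board between -0.052 and 0.052 m and z of bottle in the frame of board between 0.01 and 0.022 m and horizontal distance between pastel_box and mat below 0.015 m and angle between the y axis of pastel_box and the x axis of mat, either way round below 0.17 rad and angle between pastel_box's own z axis and vertical below 0.06 rad and height (world z) of pastel_box between 0 and 0.01 m and linear speed of pastel_box below 0.02 m/s and contact force between the fingers and pastel_box below 0.05 N), for 0.2 s.
At the end, for the whole second after the job is handed in: Pastel box flat and released on the mat, within 15 mm of its middle and 10 degrees of its length. Can, square tin and bottle upright on the rack floor, released, at rest, within 12 mm of the stop and less than 70 mm from where each started (straight down the slope is about 64 mm) (x of can in the frame of rack between 0.0521 and 0.0721 m and z of can in the frame of rack between 0.036 and 0.054 m and distance of each of can, square_tin, bottle from where it was at the start of the episode below 0.07 m and angle between each of can, square_tin, bottle's own z axis and vertical below 0.28 rad and linear speed of each of can, square_tin, bottle, pastel_box below 0.02 m/s and angular speed of each of can, square_tin, bottle below 0.2 rad/s and contact force between the fingers and can below 0.05 N and x of square_tin in the frame of rack between 0.0521 and 0.0721 m and z of square_tin in the frame of rack between 0.036 and 0.054 m and contact force between the fingers and square_tin below 0.05 N and x of bottle in the frame of rack between 0.0521 and 0.0721 m and z of bottle in the frame of rack between 0.036 and 0.054 m and contact force between the fingers and bottle below 0.05 N and horizontal distance between pastel_box and mat below 0.015 m and angle between the y axis of pastel_box and the x axis of mat, either way round below 0.17 rad and angle between pastel_box's own z axis and vertical below 0.06 rad and height (world z) of pastel_box between 0 and 0.01 m and contact force between the fingers and pastel_box below 0.05 N); the robot touches nothing.
It fails at once if the can, square tin or bottle is tipped over (angle between any of can, square_tin, bottle's own z axis and vertical above 0.9 rad).
It also fails if it takes over 144 s, if anything falls off the work surface, if the arm or the gripper's body presses on something with over 40 N, if the wrist force passes 120 N, or if a joint passes its speed limit or range.

## Working session

There is one attempt and no reset: what is moved stays moved. The work goes in short steps, Python scripts to look and compute and a tool call to move; the robot and the scene stay as the last step left them, time stands still between calls to the robot, and variables do not carry over. Pictures are saved under pics/ and viewed, and the job is handed in when it is done.

Besides the shell and the picture viewer there is one more tool, called after "Emit:" in YAML: its name, and indented under it one key for each argument. send_rows: Moves the arm, as the interface text tells. Its arguments: {"type":"object","properties":{"series":{"type":"array","items":{"type":"array","items":{"type":"number"}}},"gripper":{"type":"number"},"squeeze":{"type":"number"}},"required":["series"]}

```bash
mkdir -p pics; python3 - <<'E'
from rig import r, imaging
import cv2,numpy as np
s=r.sense(); print(s)
for n in ["scene","top","wrist"]:
    d=imaging.grab_frame(n); cv2.imwrite(f"pics/{n}0.png",d["frame"][:,:,::-1]); np.savez(f"{n}0.npz",**d)
    print(n,d["intrinsics"],d["origin"],d["rotation"])
E
```

```text
{'clock': 0.0, 'qpos': array([ 1.14958186e+00,  3.53670691e-01,  1.63413631e+00, -1.49330187e-05,
        1.15519622e+00, -2.46887030e-03]), 'qvel': array([ 2.22748126e-03, -2.98162375e-04, -4.58332907e-04,  5.70075058e-05,
        1.83924897e-03,  1.03032165e-03]), 'joint_efforts': array([-1.86406913e-03, -6.05262780e+01, -3.42055249e+01, -3.80608867e-05,
        9.53369978e-03, -3.77385027e-05]), 'eef_pos': array([253.98252759, 570.54453115, 230.54666914]), 'tcp_rot': array([-1.57220692e+00, -1.01707683e-05, -4.18739548e-01]), 'contact_force': array([-0.60898103,  0.03346597, -0.07383038]), 'wrist_torque': array([-0.02472375,  0.0123702 ,  0.05193025]), 'opening': 0.9987039449949469}
scene [[381.77372404   0.         254.39871351]
 [  0.         381.77372404 190.42734927]
 [  0.           0.           1.        ]] [1070.7497317  -292.39742544  889.89690423] [-2.47917434  0.01450187  1.04565329]
top [[387.76586057   0.         261.07612072]
 [  0.         387.76586057 197.70280974]
 [  0.           0.           1.        ]] [315.42510654  -4.95115004 954.48936715] [-2.95512151  0.01922655 -1.55708752]
wrist [[283.09986005   0.         258.34361122]
 [  0.         283.09986005 189.5145748 ]
 [  0.           0.           1.        ]] [182.21268775 602.7808454  371.82695057] [2.83369663e+00 2.37549958e-03 1.15247722e+00]
```

View pics/scene0.png

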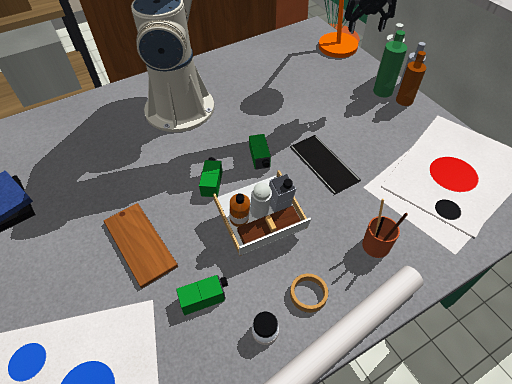

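View pics/top0.png

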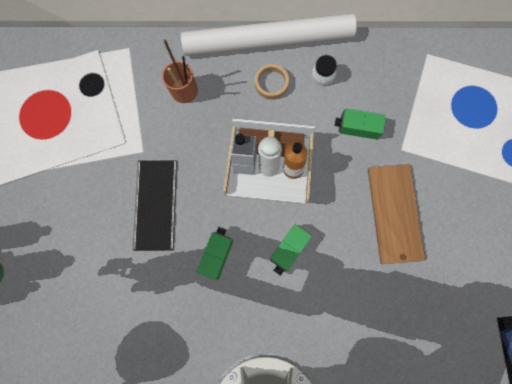

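View pics/wrist0.png

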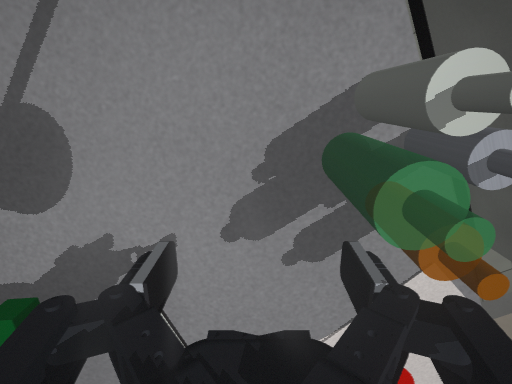

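The scene view shows three candidate tins: the grey steel one in the rack at (283,195), and green look-alikes at (211,177), (260,151) and (201,294). The bottles at (390,65) and (411,85) and the jar at (265,327) are also distractors. In the top view the rack is at (270,160), with tin (244,155), can (270,155) and bottle (295,160). The board is at (396,213), the mat at (155,205) and the stop at the upper edge.

```bash
cat > h.py <<'E'
import numpy as np,cv2
from scipy.spatial.transform import Rotation as Ro
def RM(rpy): return Ro.from_euler('xyz',rpy).as_matrix()
def cloud(d):
    K=d["intrinsics"];Z=d["depth"].astype(float);h,w=Z.shape
    u,v=np.meshgrid(np.arange(w),np.arange(h))
    P=np.stack([(u-K[0,2])*Z/K[0,0],(v-K[1,2])*Z/K[1,1],Z],-1)
    P=P@RM(d["rotation"]).T+d["origin"]; P[Z==0]=np.nan
    return P
def ray(d,uv,z):
    K=d["intrinsics"];uv=np.atleast_2d(uv).astype(float)
    D=np.stack([(uv[:,0]-K[0,2])/K[0,0],(uv[:,1]-K[1,2])/K[1,1],np.ones(len(uv))],-1)@RM(d["rotation"]).T
    t=(z-d["origin"][2])/D[:,2]; return d["origin"]+D*t[:,None]
E
python3 - <<'E'
from h import *
d=dict(np.load("top0.npz"))
P=cloud(d);z=P[...,2];f=d["frame"].astype(int);hsv=cv2.cvtColor(d["frame"],cv2.COLOR_RGB2HSV)
u,v=np.meshgrid(np.arange(512),np.arange(384))
print("table z",np.nanmedian(z[300:330,200:230]))
def rect(m,zz,name):
    m=cv2.morphologyEx(m.astype(np.uint8),cv2.MORPH_OPEN,np.ones((3,3)))
    c=max(cv2.findContours(m,cv2.RETR_EXTERNAL,cv2.CHAIN_APPROX_NONE)[0],key=cv2.contourArea)
    W=ray(d,c[:,0,:],zz)[:,:2].astype(np.float32)
    (cx,cy),(a,b),an=cv2.minAreaRect(W); bp=cv2.boxPoints(((cx,cy),(a,b),an))
    print(name,np.round([cx,cy,a,b,an],2),np.round(bp,0).tolist(),"medz",np.nanmedian(z[m>0]))
roi=lambda a,b,c,e:(u>a)&(u<b)&(v>c)&(v<e)
H=hsv[...,0];S=hsv[...,1];V=hsv[...,2]
rect(roi(355,440,150,275)&(H<15)&(S>110),16,"board")
rect(roi(125,185,150,260)&(V<60),4,"matdark")
rect(roi(125,185,150,260)&((V<60)|(V>150)),4,"mat")
# rack
m=roi(215,325,110,215)&(z>25)
rect(m,55,"rackish")
ok=roi(232,310,178,200)&(S<40)&(V>150)
Q=P[ok];Q=Q[~np.isnan(Q[:,0])];
A=np.c_[Q[:,:2],np.ones(len(Q))];k=np.linalg.lstsq(A,Q[:,2],rcond=None)[0];print("floor",k,np.arctan(np.hypot(*k[:2])),np.arctan2(-k[1],-k[0]))
cv2.imwrite("pics/topcrop.png",cv2.resize(d["frame"][100:225,200:340,::-1],None,fx=5,fy=5,interpolation=cv2.INTER_CUBIC)[:600])
s=dict(np.load("scene0.npz"))
cv2.imwrite("pics/scenecrop.png",cv2.resize(s["frame"][120:270,180:350,::-1],None,fx=4,fy=4,interpolation=cv2.INTER_CUBIC))
E
```

```text
table z -0.8787898657643609
board [ 458.59 -310.94  234.44  102.3     5.36] [[337.0, -271.0], [347.0, -373.0], [580.0, -351.0], [571.0, -249.0]] medz 14.993420354724265
matdark [475.74 281.78 223.74  82.6    1.01] [[363.0, 321.0], [365.0, 239.0], [588.0, 242.0], [587.0, 325.0]] medz 3.2749456358364455
mat [475.74 281.78 223.74  82.6    1.01] [[363.0, 321.0], [365.0, 239.0], [588.0, 242.0], [587.0, 325.0]] medz 1.9891790038823842
rackish [578.14  -4.32 203.51 193.48  84.78] [[473.0, -97.0], [665.0, -114.0], [684.0, 88.0], [491.0, 106.0]] medz 69.68041019924061
floor [-5.05375503e-02 -4.28804249e-02  8.63461348e+01] 0.06618121855038747 0.7036146938068142
```

```bash
ls pics
```

```text
scene0.png
scenecrop.png
top0.png
topcrop.png
wrist0.png
```

View pics/topcrop.png

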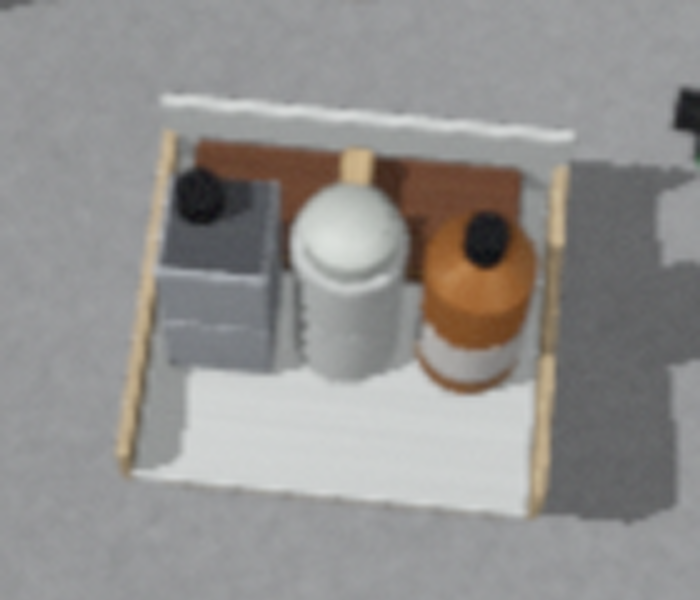

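View pics/scenecrop.png

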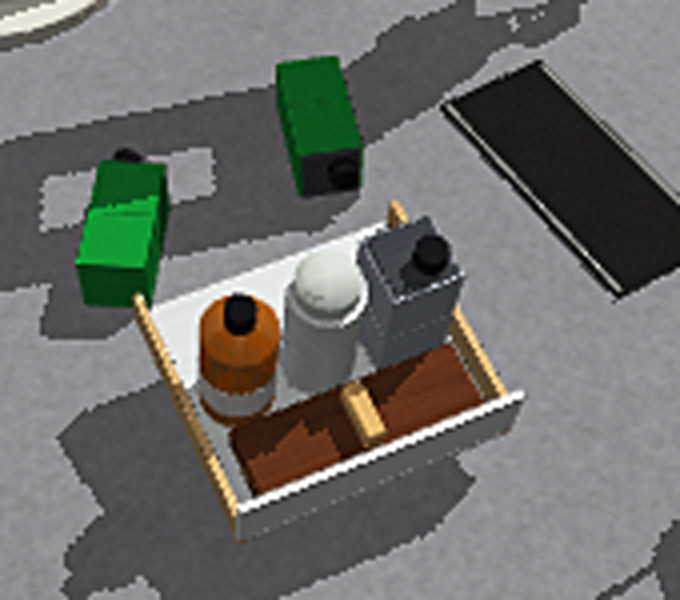

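```bash
python3 - <<'E'
from h import *
d=dict(np.load("top0.npz"));s=dict(np.load("scene0.npz"))
c=lambda x,y:(x/5+200-.4,y/5+100-.4)
def rep(n,A,B):
    e=B-A;print(n,A.round(1),B.round(1),"len",np.linalg.norm(e).round(1),"yaw",np.degrees(np.arctan2(e[0],-e[1])).round(2),"mid",((A+B)/2).round(1))
for z in (89,):
    A,B=ray(d,[c(162,97),c(574,133)],z);rep("stoptop top",A,B)
A,B=ray(d,[c(125,472),c(536,516)],82);rep("upslope end z82",A,B)
A,B=ray(d,[c(125,472),c(536,516)],93);rep("z93",A,B)
q=lambda x,y:(x/4+180-.4,y/4+120-.4)
A,B=ray(s,[q(522,396),q(238,510)],89);rep("stop scene",A,B)
A,B=ray(s,[q(397,203),q(137,298)],93);rep("upslope wall tops scene z93",A,B)
P=cloud(d)
for n,(x,y) in dict(tintop=(240,235),tincap=(198,190),cantop=(350,225),bottop=(487,235),floor1=(250,420),floor2=(480,450),floor3=(250,490),box=(450,190),grip=(357,160)).items():
    u,v=c(x,y);print(n,P[int(round(v)),int(round(u))].round(1))
E
```

```text
stoptop top [667.3  85.3  89. ] [ 650.5 -108.9   89. ] len 195.0 yaw -4.93 mid [658.9 -11.8  89. ]
upslope end z82 [487.6  98.1  82. ] [469.  -90.3  82. ] len 189.3 yaw -5.64 mid [478.3   3.9  82. ]
z93 [485.5  96.8  93. ] [467.1 -89.2  93. ] len 186.9 yaw -5.64 mid [476.3   3.8  93. ]
stop scene [673.4  86.   89. ] [ 654.1 -106.6   89. ] len 193.6 yaw -5.72 mid [663.7 -10.3  89. ]
upslope wall tops scene z93 [500.8 102.4  93. ] [483.1 -88.7  93. ] len 191.9 yaw -5.29 mid [492.    6.9  93. ]
tintop [576.   42.  157.8]
tincap [592.4  61.  168.1]
cantop [575.4  -5.1 173.9]
bottop [571.8 -61.8 172.9]
floor1 [516.6  41.2  60.2]
floor2 [502.3 -67.   64.7]
floor3 [494.7  43.7  -2.5]
box [629.3 -53.   65.7]
grip [637.3  -7.2  84.4]
```

```bash
cat > plan.py <<'E'
# python3 plan.py x y z yaw tilt n [pitchaxis x|z] : rows from the measured pose
import sys
from h import *
from rig import r
def T(yaw,tx=0,tz=0):  # deg
    return RM([-np.pi/2,0,np.radians(yaw)])@Ro.from_rotvec(np.radians([tx,0,0])).as_matrix()@Ro.from_rotvec(np.radians([0,0,tz])).as_matrix()
def plan(x,y,z,yaw,tx,tz,n,p=None,R=None):
    s=r.sense(); p=np.array(s["eef_pos"]) if p is None else p; R=RM(s["tcp_rot"]) if R is None else R
    g=np.array([x,y,z],float);G=T(yaw,tx,tz);out=[]
    for i in range(n):
        k=n-i
        d=R.T@((g-p)/k); w=Ro.from_matrix(R.T@G).as_rotvec(degrees=True)/k
        d=np.round(d/1000,4 if n<4 else 3);w=np.round(w,1)
        if i==n-1: d=np.round(R.T@(g-p)/1000,4)
        out.append([*d.tolist(),*w.tolist()]); p=p+R@d*1000; R=R@Ro.from_rotvec(w,degrees=True).as_matrix()
    for k in range(0,n,8): print(str(out[k:k+8]).replace(" ","").replace("-0.0,","0,").replace("-0.0]","0]").replace(".0,",",").replace(".0]","]"))
    return p,R
if __name__=="__main__":
    # several targets: args groups of 7
    a=list(map(float,sys.argv[1:]));p=R=None
    for i in range(0,len(a),7):
        p,R=plan(*a[i:i+6],int(a[i+6]),p,R);print()
    print(p.round(1))
E
python3 plan.py 400 300 330 -60 0 0 8   555 40 330 -95.2 0 0 8
```

```text
[[0.03,-0.012,-0.024,0,4.5,0],[0.032,-0.012,-0.021,0,4.5,0],[0.034,-0.013,-0.018,0,4.5,0],[0.035,-0.012,-0.016,0,4.5,0],[0.036,-0.013,-0.013,0,4.5,0],[0.037,-0.012,-0.01,0,4.5,0],[0.038,-0.013,-0.007,0,4.5,0],[0.0385,-0.0121,-0.0038,0.1,4.5,0]]

[[0.038,0,0.001,0,4.4,0],[0.038,0,0.003,0,4.4,0],[0.037,0,0.006,0,4.4,0],[0.037,0,0.009,0,4.4,0],[0.036,0,0.012,0,4.4,0],[0.035,0,0.015,0,4.4,0],[0.033,0,0.017,0,4.4,0],[0.0322,0.0002,0.02,-0.1,4.4,0]]

[555.  40. 330.]
```

Emit:
send_rows:
  series:
    - [0.03,-0.012,-0.024,0,4.5,0]
    - [0.032,-0.012,-0.021,0,4.5,0]
    - [0.034,-0.013,-0.018,0,4.5,0]
    - [0.035,-0.012,-0.016,0,4.5,0]
    - [0.036,-0.013,-0.013,0,4.5,0]
    - [0.037,-0.012,-0.01,0,4.5,0]
    - [0.038,-0.013,-0.007,0,4.5,0]
    - [0.0385,-0.012,-0.004,0,4.5,0]
  gripper: 1
  squeeze: 40

```text
clock: 0.95
eef_pos: [400.3, 298.6, 330.8]
tcp_rot: [-1.571, -0.0, -1.05]
contact_force: [-0.1, 0.4, 0.0]
opening: 1.003
```

Emit:
send_rows:
  series:
    - [0.038,0,0.001,0,4.4,0]
    - [0.038,0,0.003,0,4.4,0]
    - [0.037,0,0.006,0,4.4,0]
    - [0.037,0,0.009,0,4.4,0]
    - [0.036,0,0.012,0,4.4,0]
    - [0.035,0,0.015,0,4.4,0]
    - [0.033,0,0.017,0,4.4,0]
    - [0.032,0,0.02,0,4.4,0]

```text
clock: 1.75
eef_pos: [555.4, 38.8, 330.1]
tcp_rot: [-1.571, 0.0, -1.665]
contact_force: [-0.1, 0.3, -0.2]
opening: 0.997
```

Emit:
send_rows:
  series:
    - [0,0,0,0,0,0]
    - [0,0,0,0,0,0]

```text
clock: 1.95
eef_pos: [554.8, 39.8, 329.8]
tcp_rot: [-1.572, 0.0, -1.662]
contact_force: [-0.1, -0.3, -0.5]
opening: 0.999
```

```bash
python3 - <<'E'
from rig import r, imaging
import cv2,numpy as np
s=r.sense(); print(s["clock"],s["eef_pos"],np.degrees(s["tcp_rot"]),s["qpos"])
for n in ["wrist"]:
    d=imaging.grab_frame(n); cv2.imwrite(f"pics/{n}1.png",cv2.resize(d["frame"][:,:,::-1],(800,600))); np.savez(f"{n}1.npz",**d)
    print(d["origin"],d["rotation"])
E
```

```text
1.95 [554.81561172  39.82935939 329.77478533] [-9.00683445e+01  7.14197057e-03 -9.52514365e+01] [6.87756475e-02 1.65013459e-01 1.66211047e+00 3.24091567e-04
 1.31562634e+00 1.60348445e-01]
[561.15246953 117.55385574 471.0020403 ] [ 2.83265479e+00  1.71059284e-03 -9.11831191e-02]
```

View pics/wrist1.png

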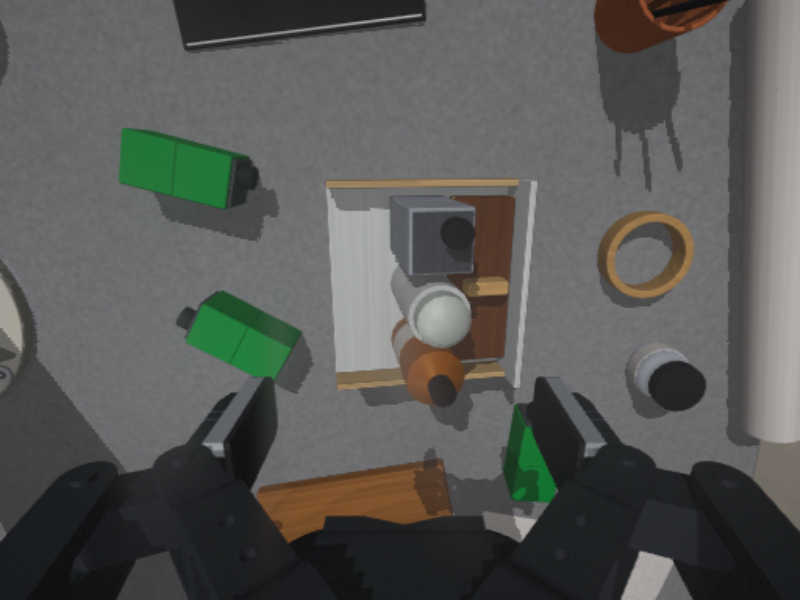

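```bash
python3 - <<'E'
from h import *
d=dict(np.load("wrist1.npz"))
im=d["frame"][100:270,190:360,::-1]
cv2.imwrite("pics/w1c.png",cv2.resize(im,None,fx=3.5,fy=3.5,interpolation=cv2.INTER_CUBIC))
P=cloud(d);z=P[...,2]
# floor plane
c=lambda x,y:(x/1.5625-.3,y/1.5625-.3)
m=np.zeros(z.shape,bool);m[int(200/1.5625):int(360/1.5625),int(340/1.5625):int(384/1.5625)]=1
Q=P[m];Q=Q[~np.isnan(Q[:,0])];A=np.c_[Q[:,:2],np.ones(len(Q))]
for _ in range(3):
    k=np.linalg.lstsq(A,Q[:,2],rcond=None)[0];e=Q[:,2]-A@k;g=abs(e)<3*e.std();Q=Q[g];A=A[g]
print("floor",k,np.arctan(np.hypot(*k[:2])),np.degrees(np.arctan2(-k[1],-k[0])),e.std(), "x at z55 y0",(55-k[2])/k[0], "z range",Q[:,2].min(),Q[:,2].max(),"x",Q[:,0].min(),Q[:,0].max())
print("table",np.nanmedian(z[60:80,300:340]))
def rep(n,a,b,zz):
    A,B=ray(d,[c(*a),c(*b)],zz);e=B-A;print(n,A.round(1),B.round(1),np.linalg.norm(e).round(1),"dir",np.degrees(np.arctan2(e[1],e[0])).round(2))
rep("stop outer",(536,181),(521,386),89)
rep("stop inner",(528,181),(514,386),89)
rep("tin top far edge",(391,198),(469,196),156)
rep("tin near",(412,274),(474,272),150)
for n,q in dict(tin=(425,240),tin2=(430,215),can=(441,318),cap=(441,388),tincap=(458,233),grip=(487,287)).items():
    u,v=c(*q);print(n,P[int(round(v)),int(round(u))].round(1))
E
```

```text
floor [-1.69354567e-01  1.42702537e-02  1.48576332e+02] 0.16834615597097344 -4.816512678918672 0.7907522980760612 x at z55 y0 552.5468465767979 z range 57.03359153897867 68.30529103476687 x 477.93709936397255 536.4623014214764
table -1.5117820480853652
stop outer [668.5  87.3  89. ] [ 653.8 -104.6   89. ] 192.4 dir -94.36
stop inner [661.8  87.9  89. ] [ 647.1 -104.    89. ] 192.4 dir -94.39
tin top far edge [548.9  90.2 156. ] [603.2  86.7 156. ] 54.4 dir -3.78
tin near [558.8  32.7 150. ] [605.1  30.1 150. ] 46.4 dir -3.29
tin [570.6  59.  156.6]
tin2 [575.3  76.4 156.4]
can [577.    4.3 171.9]
cap [573.3 -53.1 171. ]
tincap [593.   63.5 168.4]
grip [624.3  -1.6  86.9]
```

View pics/w1c.png

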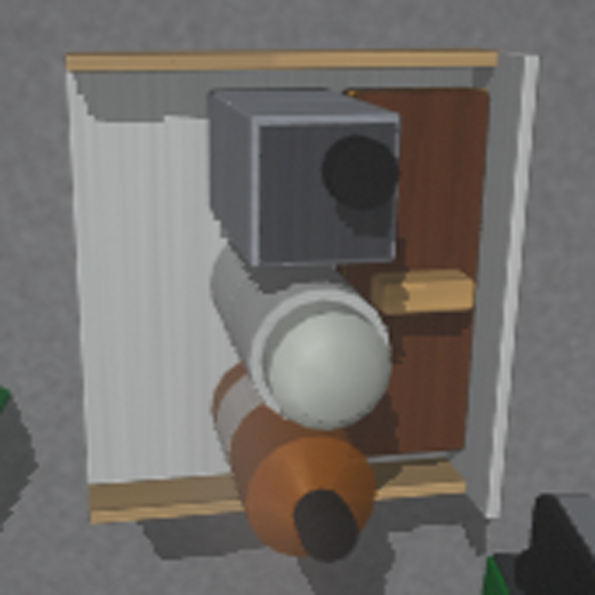

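```bash
python3 - <<'E'
from h import *
d=dict(np.load("wrist1.npz"))
c=lambda x,y:(x/3.5+190-.36,y/3.5+100-.36)
A=ray(d,[c(256,112),c(399,112),c(395,263),c(247,266)],153.2)
print(A.round(1),A.mean(0).round(1),[np.linalg.norm(A[i]-A[(i+1)%4]).round(1) for i in range(4)])
for n,x,y,z in [("can rim",320,357,151.3),("can dome",330,368,168),("can dome edge",330,368,160),("botcapC",327,515,172),("bot shoulder ctr",312,492,143),("grip",437,291,55-.17*60+43)]:
    print(n,ray(d,c(x,y),z)[0].round(1))
# dome by depth: fit
P=cloud(d);P=P[100:270,190:360]
yy,xx=np.mgrid[0:170,0:170]
for n,cx,cy,rr,top in [("dome",330,368,12,0),("botcap",327,525,5,0)]:
    m=((xx-cx/3.5)**2+(yy-cy/3.5)**2<rr**2);Q=P[m];print(n,np.nanmedian(Q,0).round(1),np.nanmax(Q[:,2]).round(1))
s=dict(np.load("scene0.npz"));t=dict(np.load("top0.npz"))
q=lambda x,y:(x/4+180-.4,y/4+120-.4); ct=lambda x,y:(x/5+200-.4,y/5+100-.4)
print("bot cap top scene",ray(s,q(240,300),173)[0].round(1),"top",ray(t,ct(491,222),173)[0].round(1))
print("can apex scene",ray(s,q(332,275),165)[0].round(1),"top",ray(t,ct(350,218),168)[0].round(1))
print("tin top corners scene",ray(s,[q(360,240),q(427,217),q(462,275),q(400,298)],153.2).mean(0).round(1))
print("tin top top",ray(t,[ct(180,180),ct(280,181),ct(276,276),ct(160,262)],153.2).round(1),)
E
```

```text
[[562.4  83.1 153.2]
 [607.4  79.  153.2]
 [604.   29.8 153.2]
 [555.1  33.2 153.2]] [582.2  56.3 153.2] [np.float64(45.2), np.float64(49.3), np.float64(49.0), np.float64(50.4)]
can rim [577.1  -1.7 151.3]
can dome [5.793e+02 4.000e-01 1.680e+02]
can dome edge [579.8  -2.7 160. ]
botcapC [574.6 -51.  172. ]
bot shoulder ctr [571.1 -57.4 143. ]
grip [629.1  -1.4  87.8]
dome [579.5   1.3 171.1] 174.4
botcap [575.2 -56.3 170.8] 172.8
bot cap top scene [574.6 -57.4 173. ] top [578.3 -63.5 173. ]
can apex scene [580.8   2.2 165. ] top [581.4  -4.3 168. ]
tin top corners scene [586.   57.  153.2]
tin top top [[603.1  69.7 153.2]
 [602.9  26.3 153.2]
 [560.1  27.3 153.2]
 [565.9  77.4 153.2]]
```

```bash
python3 plan.py 580 -57.3 200 -94.9 -9.7 0 5  565 -56 111 -94.9 -9.7 0 3
```

```text
[[0.019,0.026,0.007,-1.9,-0.1,0],[0.019,0.026,0.008,-1.9,0,0],[0.019,0.025,0.008,-1.9,-0.1,0],[0.019,0.025,0.009,-2,0,0],[0.0192,0.0251,0.0107,-1.9,-0.1,0]]

[[0,0.0301,0,0,0,0],[0,0.0301,0,0,0,0],[0.0001,0.0301,0.0001,0,0,0]]

[565. -56. 111.]
```

Emit:
send_rows:
  series:
    - [0.019,0.026,0.007,-1.9,-0.1,0]
    - [0.019,0.026,0.008,-1.9,0,0]
    - [0.019,0.025,0.008,-1.9,-0.1,0]
    - [0.019,0.025,0.009,-2,0,0]
    - [0.0192,0.025,0.0107,-1.9,-0.1,0]
    - [0,0,0,0,0,0]

```text
clock: 2.6
eef_pos: [579.1, -57.8, 196.8]
tcp_rot: [-1.745, 0.0, -1.656]
contact_force: [0.1, 0.5, -0.3]
opening: 0.999
```

```bash
cat > look.py <<'E'
import sys
from h import *
from rig import r, imaging
n,tag=sys.argv[1],sys.argv[2]
s=r.sense(); print(s["clock"],s["eef_pos"].round(1),np.degrees(s["tcp_rot"]).round(1),s["contact_force"].round(1),s["opening"].round(3))
d=imaging.grab_frame(n); np.savez(f"{tag}.npz",**d); f=d["frame"][:,:,::-1]
if len(sys.argv)>3:
    a,b,c,e,k=map(int,sys.argv[3:8]);f=cv2.resize(f[b:e,a:c],None,fx=k,fy=k,interpolation=cv2.INTER_CUBIC)
cv2.imwrite(f"pics/{tag}.png",f)
E
python3 look.py wrist w2
```

```text
Traceback (most recent call last):
  File "look.py", line 5, in <module>
    s=r.sense(); print(s["clock"],s["eef_pos"].round(1),np.degrees(s["tcp_rot"]).round(1),s["contact_force"].round(1),s["opening"].round(3))
                                                                                                                      ^^^^^^^^^^^^^^^^^^
AttributeError: 'float' object has no attribute 'round'
```

```bash
sed -i 's/s\["opening"\].round(3)/s["opening"]/' look.py; python3 look.py wrist w2
```

```text
2.6 [579.1 -57.8 196.8] [-100.     0.   -94.9] [ 0.1  0.5 -0.3] 0.9988277693957315
```

View pics/w2.png

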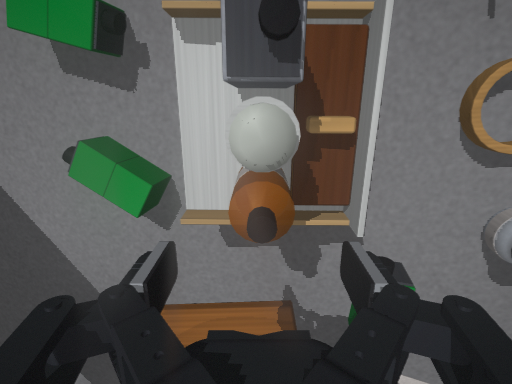

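```bash
python3 - <<'E'
from h import *
d=dict(np.load("w2.npz"));P=cloud(d)
print(ray(d,[(262,222),(262,230)],172.5).round(1)); print(P[215:240:4,262].round(0)); print("dome",P[118:150:6,264].round(0))
print(P[40:60:6,250].round(0))
E
python3 plan.py  565 -56 111 -94.9 -9.7 0 3
```

```text
[[576.7 -54.2 172.5]
 [576.3 -59.8 172.5]]
[[577. -50. 170.]
 [577. -53. 171.]
 [576. -55. 172.]
 [576. -59. 171.]
 [576. -61. 171.]
 [576. -64. 171.]
 [575. -67. 170.]]
dome [[583.  10. 170.]
 [582.   6. 170.]
 [582.   3. 171.]
 [582.  -0. 172.]
 [582.  -4. 172.]
 [581.  -7. 171.]]
[[576.  54. 156.]
 [575.  50. 156.]
 [575.  47. 157.]
 [575.  44. 156.]]
[[0.0001,0.0297,0.0002,0,0,0],[0.0002,0.0296,0.0002,0.1,0,0],[0.0001,0.0297,0.0001,0,0,0]]

[565. -56. 111.]
```

Emit:
send_rows:
  series:
    - [0,0.03,0,0,0,0]
    - [0,0.03,0,0,0,0]
    - [0,0.019,0,0,0,0]
    - [0,0.008,0,0,0,0]
    - [0,0,0,0,0,0]

```text
clock: 3.15
eef_pos: [565.9, -55.1, 115.2]
tcp_rot: [-1.738, 0.001, -1.655]
contact_force: [-0.4, 0.6, 0.1]
opening: 0.997
```

Emit:
send_rows:
  series:
    - [0,0,0,0,0,0]
    - [0,0,0,0,0,0]
    - [0,0,0,0,0,0]
    - [0,0,0,0,0,0]
    - [0,0,0,0,0,0]
  gripper: 0
  squeeze: 40

```text
clock: 3.65
eef_pos: [567.3, -56.3, 116.3]
tcp_rot: [-1.736, 0.001, -1.657]
contact_force: [0.0, 0.9, 6.1]
opening: 0.573
```

Emit:
send_rows:
  series:
    - [0,-0.01,0,0,0,0]
    - [0,-0.025,0,0,0,0]
    - [0,-0.03,0,0,0,0]
    - [0,-0.03,0,0,0,0]
    - [0,-0.03,0,0,0,0]
    - [0,-0.02,0,0,0,0]
    - [0,0,0,0,0,0]

```text
clock: 4.35
eef_pos: [592.2, -58.6, 261.3]
tcp_rot: [-1.732, 0.0, -1.656]
contact_force: [0.6, -0.1, -3.8]
opening: 0.57
```

```bash
python3 look.py wrist w3;  python3 plan.py 570 -170 265 -134 0 0 6 533.3 -304 265 -174.6 0 0 6 533.3 -304 120 -174.6 0 0 6
```

```text
4.35 [592.2 -58.6 261.3] [-99.3   0.  -94.9] [ 0.6 -0.1 -3.8] 0.570257054166202
[[0.019,-0.001,-0.002,1.5,6.5,0.5],[0.019,-0.001,0,1.5,6.5,0.5],[0.019,-0.001,0.002,1.5,6.5,0.6],[0.018,-0.001,0.005,1.5,6.5,0.5],[0.018,-0.001,0.006,1.5,6.5,0.6],[0.0165,-0.0008,0.0086,1.6,6.5,0.5]]

[[0.02,0,0.011,0,6.8,0],[0.019,0,0.013,0,6.8,0],[0.017,0,0.016,0,6.8,0],[0.015,0,0.018,0,6.7,0],[0.013,0,0.019,0,6.8,0],[0.0111,0,0.0205,0,6.7,0]]

[[0,0.024,0,0,0,0],[0,0.024,0,0,0,0],[0,0.024,0,0,0,0],[0,0.024,0,0,0,0],[0,0.025,0,0,0,0],[0.0001,0.024,-0.0001,0,0,0]]

[ 533.3 -304.   120. ]
```

View pics/w3.png

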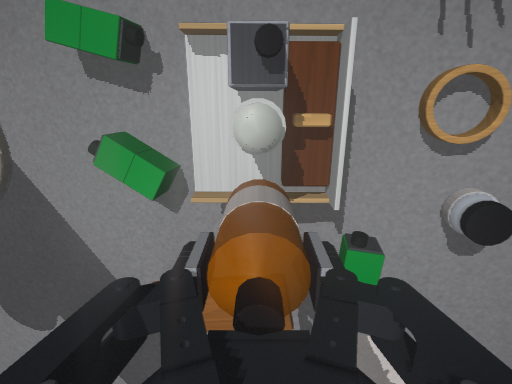

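Emit:
send_rows:
  series:
    - [0.019,-0.001,-0.002,1.5,6.5,0.5]
    - [0.019,-0.001,0,1.5,6.5,0.5]
    - [0.019,-0.001,0.002,1.5,6.5,0.6]
    - [0.018,-0.001,0.005,1.5,6.5,0.5]
    - [0.018,-0.001,0.006,1.5,6.5,0.6]
    - [0.0165,-0.001,0.0086,1.6,6.5,0.5]

```text
clock: 5.0
eef_pos: [567.7, -170.4, 262.0]
tcp_rot: [-1.574, -0.003, -2.343]
contact_force: [0.4, -0.3, -3.4]
opening: 0.572
```

Emit:
send_rows:
  series:
    - [0.02,0,0.011,0,6.8,0]
    - [0.019,0,0.013,0,6.8,0]
    - [0.017,0,0.016,0,6.8,0]
    - [0.015,0,0.018,0,6.7,0]
    - [0.013,0,0.019,0,6.8,0]
    - [0.011,0,0.0205,0,6.7,0]
    - [0,0,0,0,0,0]
    - [0,0,0,0,0,0]

```text
clock: 5.8
eef_pos: [531.7, -303.6, 262.4]
tcp_rot: [-1.573, -0.005, -3.047]
contact_force: [0.2, -0.0, -2.7]
opening: 0.572
```

```bash
python3 look.py wrist w4;  python3 plan.py 533.3 -304 120 -174.6 0 0 5
```

```text
5.8 [ 531.7 -303.6  262.4] [ -90.1   -0.3 -174.6] [ 0.2 -0.  -2.7] 0.5724770948136988
[[0,0.029,0,0,0,0],[0,0.028,0,0,0,0.1],[-0.001,0.029,0,0,0,0],[0,0.028,0.001,0,0,0.1],[-0.0006,0.0287,0.0002,0.1,0.1,0]]

[ 533.3 -304.   120. ]
```

View pics/w4.png

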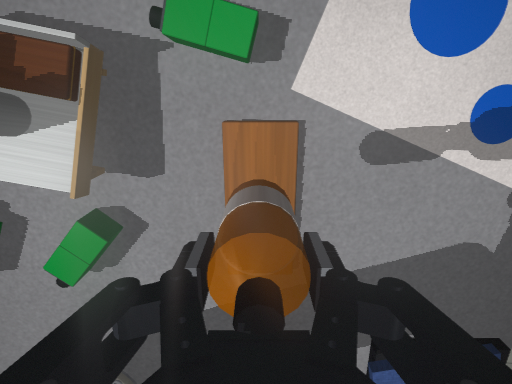

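```bash
python3 - <<'E'
from h import *
d=dict(np.load("w4.npz"))
A=ray(d,[(222,121),(298.5,121),(222,170),(297,170)],16);print(A.round(1))
e=np.array([.9956,.0934]);n=np.array([-.0934,.9956]);c=np.array([458.6,-310.9])
print([((a[:2]-c)@e,(a[:2]-c)@n) for a in A])
E
```

```text
[[ 574.7 -250.1   16. ]
 [ 584.4 -351.7   16. ]
 [ 507.5 -253.9   16. ]
 [ 517.6 -358.9   16. ]]
[(np.float64(121.23882475722533), np.float64(49.653771844350665)), (np.float64(121.43316469382555), np.float64(-52.345907122485215)), (np.float64(54.04592996045227), np.float64(52.190542441016404)), (np.float64(54.26425622623877), np.float64(-53.29731766920468))]
```

Emit:
send_rows:
  series:
    - [0,0.035,0,0,0,0]
    - [0,0.04,0,0,0,0.1]
    - [-0.001,0.04,0,0,0,0]
    - [0,0.035,0.001,0,0,0.1]
    - [-0.0005,0.025,0,0.1,0,0]
    - [0,0,0,0,0,0]
    - [0,0,0,0,0,0]

```text
clock: 6.55
eef_pos: [534.2, -304.0, 89.1]
tcp_rot: [-1.57, 0.0, -3.046]
contact_force: [0.5, -1.0, -2.2]
opening: 0.573
```

```bash
python3 look.py scene s4 60 170 360 384 3
```

```text
6.55 [ 534.2 -304.    89.1] [ -89.9    0.  -174.5] [ 0.5 -1.  -2.2] 0.5725506717978794
```

View pics/s4.png

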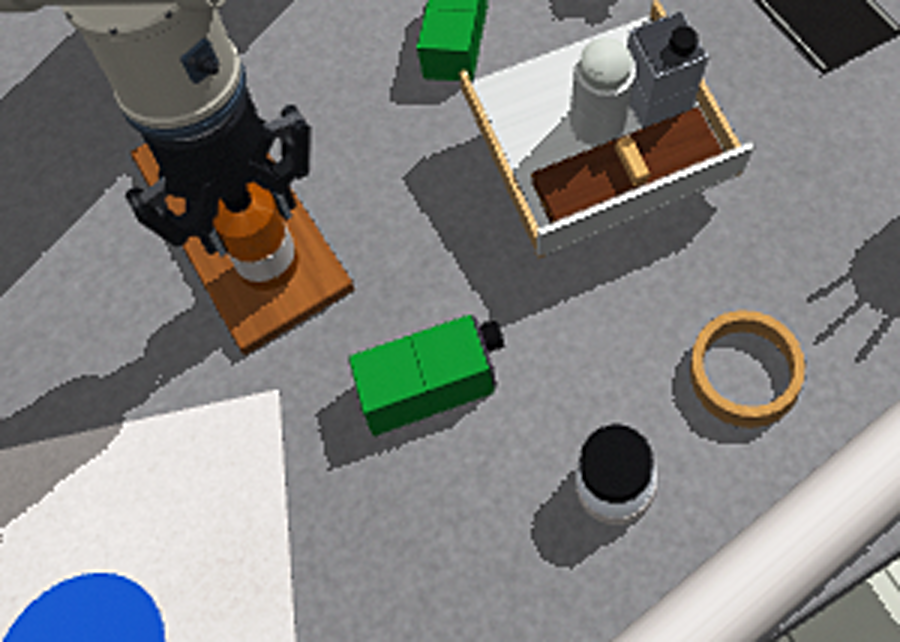

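The bottle hangs upright over the board, at about (265,250) in this crop. I'll lower it slowly.

Emit:
send_rows:
  series:
    - [0,0.005,0,0,0,0]
    - [0,0.003,0,0,0,0]
    - [0,0.001,0,0,0,0]
    - [0,0,0,0,0,0]

```text
clock: 7.0
eef_pos: [534.1, -304.8, 80.2]
tcp_rot: [-1.569, 0.001, -3.047]
contact_force: [-0.7, -0.0, -3.0]
opening: 0.57
```

Emit:
send_rows:
  series:
    - [0,0.001,0,0,0,0]
    - [0,0.001,0,0,0,0]
    - [0,0,0,0,0,0]

```text
clock: 7.3
eef_pos: [534.4, -304.9, 78.5]
tcp_rot: [-1.569, 0.002, -3.047]
contact_force: [-0.4, 0.6, 1.9]
opening: 0.571
```

Emit:
send_rows:
  series:
    - [0,0,0,0,0,0]
    - [0,0,0,0,0,0]
    - [0,0,0,0,0,0]
    - [0,0,0,0,0,0]
  gripper: 1

```text
clock: 7.7
eef_pos: [534.1, -304.8, 78.0]
tcp_rot: [-1.569, 0.001, -3.047]
contact_force: [0.1, 0.1, 0.0]
opening: 1.0
```

Emit:
send_rows:
  series:
    - [0,-0.02,0,0,0,0]
    - [0,-0.04,0,0,0,0]
    - [0,-0.045,0,0,0,0]
    - [0,-0.045,0,0,0,0]
    - [0,-0.02,0,0,0,0]
    - [0,0,0,0,0,0]

```text
clock: 8.3
eef_pos: [535.6, -305.4, 252.0]
tcp_rot: [-1.565, 0.006, -3.047]
contact_force: [1.5, 0.1, 0.3]
opening: 0.999
```

```bash
python3 look.py wrist w5;  python3 plan.py  565 -150 265 -134 -5 0 5 586 -3.7 204 -94.9 -9.7 0 6
```

```text
8.3 [ 535.6 -305.4  252. ] [ -89.7    0.4 -174.6] [1.5 0.1 0.3] 0.9989716932547605
[[-0.009,-0.003,-0.03,-1,-8.1,-0.4],[-0.013,-0.003,-0.029,-1,-8.1,-0.4],[-0.017,-0.002,-0.027,-1,-8.1,-0.4],[-0.021,-0.002,-0.024,-1,-8.1,-0.3],[-0.0235,-0.0021,-0.0205,-1,-8.2,-0.4]]

[[-0.02,0.011,-0.013,-0.8,-6.5,-0.8],[-0.022,0.011,-0.011,-0.8,-6.4,-0.8],[-0.023,0.011,-0.008,-0.7,-6.5,-0.8],[-0.024,0.011,-0.006,-0.8,-6.4,-0.9],[-0.024,0.011,-0.003,-0.7,-6.5,-0.8],[-0.0243,0.0103,0,-0.8,-6.4,-0.9]]

[586.   -3.7 204. ]
```

View pics/w5.png

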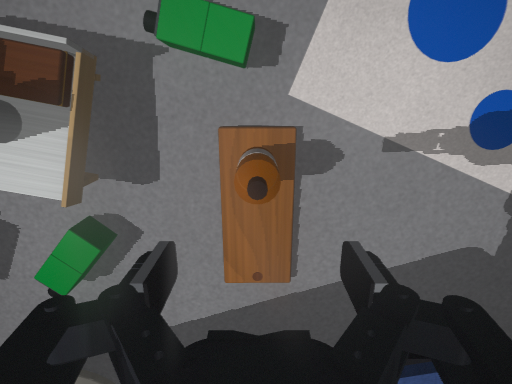

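Emit:
send_rows:
  series:
    - [-0.009,-0.003,-0.03,-1,-8.1,-0.4]
    - [-0.013,-0.003,-0.029,-1,-8.1,-0.4]
    - [-0.017,-0.002,-0.027,-1,-8.1,-0.4]
    - [-0.021,-0.002,-0.024,-1,-8.1,-0.3]
    - [-0.0235,-0.002,-0.0205,-1,-8.2,-0.4]

```text
clock: 8.85
eef_pos: [563.5, -148.2, 261.5]
tcp_rot: [-1.664, -0.002, -2.332]
contact_force: [0.8, 0.3, -0.8]
opening: 0.994
```

Emit:
send_rows:
  series:
    - [-0.02,0.011,-0.013,-0.8,-6.5,-0.8]
    - [-0.022,0.011,-0.011,-0.8,-6.4,-0.8]
    - [-0.023,0.011,-0.008,-0.7,-6.5,-0.8]
    - [-0.024,0.011,-0.006,-0.8,-6.4,-0.9]
    - [-0.024,0.011,-0.003,-0.7,-6.5,-0.8]
    - [-0.026,0.01,0,-0.8,-6.4,-0.9]
    - [0,0,0,0,0,0]
    - [0,0,0,0,0,0]

```text
clock: 9.65
eef_pos: [584.6, -1.2, 201.2]
tcp_rot: [-1.746, 0.0, -1.657]
contact_force: [-0.1, 0.1, -0.1]
opening: 0.999
```

```bash
python3 look.py wrist w6; python3 plan.py 586 -2 204 -94.9 -9.7 0 1 ;python3 - <<'E'
from h import *
d=dict(np.load("w6.npz"));P=cloud(d);hsv=cv2.cvtColor(d["frame"],cv2.COLOR_RGB2HSV)
m=(P[...,2]>158)&(P[...,2]<185)&(hsv[...,1]<60)&(hsv[...,2]>110)
m[300:]=0;m[:130]=0
m=cv2.morphologyEx(m.astype(np.uint8),cv2.MORPH_OPEN,np.ones((3,3)))
c=max(cv2.findContours(m,cv2.RETR_EXTERNAL,cv2.CHAIN_APPROX_NONE)[0],key=cv2.contourArea)
e=cv2.fitEllipse(c);print(e,ray(d,e[0],160).round(1)); Q=P[m>0];print(np.nanmin(Q,0),np.nanmax(Q,0))
E
```

```text
9.65 [584.6  -1.2 201.2] [-100.1    0.   -94.9] [-0.1  0.1 -0.1] 0.9990601614891277
[[0.0001,-0.0023,0.0007,0.3,-0.1,0]]

[586.  -2. 204.]
((261.1824035644531, 218.63990783691406), (56.294166564941406, 58.40715026855469), 81.02986145019531) [[578.4  -2.4 160. ]]
[559.3182425  -23.49413009 158.20477984] [599.91513131  18.44968156 174.10596308]
```

View pics/w6.png

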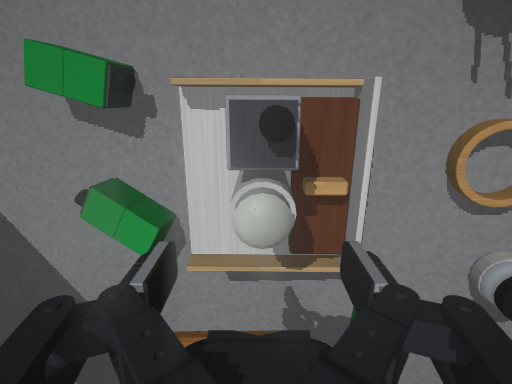

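Emit:
send_rows:
  series:
    - [0.001,0.03,0,0.2,0,0]
    - [0,0.03,0,0,0,0]
    - [0,0.02,0,0,0,0]
    - [0,0.007,0,0,0,0]
    - [0,0,0,0,0,0]

```text
clock: 10.2
eef_pos: [570.2, -2.0, 116.8]
tcp_rot: [-1.741, 0.001, -1.659]
contact_force: [0.5, 0.5, 0.4]
opening: 0.998
```

Emit:
send_rows:
  series:
    - [0,0,0,0,0,0]
    - [0,0,0,0,0,0]
    - [0,0,0,0,0,0]
    - [0,0,0,0,0,0]
    - [0,0,0,0,0,0]
  gripper: 0

```text
clock: 10.7
eef_pos: [571.9, -1.3, 118.6]
tcp_rot: [-1.737, 0.001, -1.657]
contact_force: [1.0, -0.2, 6.8]
opening: 0.574
```

Emit:
send_rows:
  series:
    - [0,-0.01,0,0,0,0]
    - [0,-0.025,0,0,0,0]
    - [0,-0.03,0,0,0,0]
    - [0,-0.03,0,0,0,0]
    - [0,-0.03,0,0,0,0]
    - [0,-0.02,0,0,0,0]
    - [0,0,0,0,0,0]
    - [0,0,0,0,0,0]

```text
clock: 11.5
eef_pos: [594.8, -3.4, 259.9]
tcp_rot: [-1.74, 0.001, -1.657]
contact_force: [0.3, 0.7, -3.2]
opening: 0.576
```

```bash
python3 look.py wrist w7;  python3 plan.py 550 -150 268 -134 0 0 6 458.6 -311 265 -174.6 0 0 7
```

```text
11.5 [594.8  -3.4 259.9] [-99.7   0.1 -94.9] [ 0.3  0.7 -3.2] 0.5760918226905776
[[0.025,-0.001,-0.005,1.6,6.5,0.5],[0.025,-0.001,-0.003,1.6,6.5,0.6],[0.026,-0.001,0,1.6,6.5,0.5],[0.025,-0.001,0.003,1.5,6.5,0.6],[0.025,-0.002,0.007,1.6,6.5,0.5],[0.0238,-0.0012,0.0089,1.5,6.5,0.6]]

[[0.026,0,0.007,0,5.8,0],[0.025,0,0.009,0,5.8,0],[0.024,0.001,0.012,0,5.8,0],[0.022,0,0.014,0,5.8,0],[0.021,0.001,0.016,0,5.8,0],[0.019,0,0.018,0,5.8,0],[0.0174,0.0009,0.0196,0,5.8,0]]

[ 458.6 -311.   265. ]
```

View pics/w7.png

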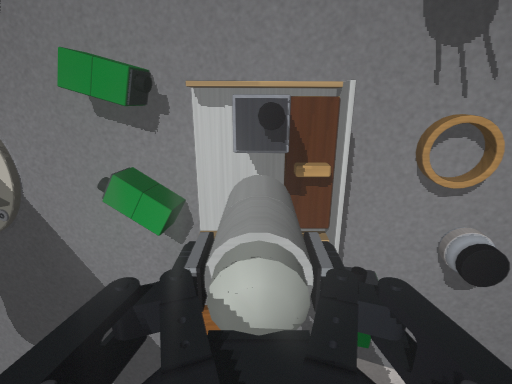

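Emit:
send_rows:
  series:
    - [0.025,-0.001,-0.005,1.6,6.5,0.5]
    - [0.025,-0.001,-0.003,1.6,6.5,0.6]
    - [0.026,-0.001,0,1.6,6.5,0.5]
    - [0.025,-0.001,0.003,1.5,6.5,0.6]
    - [0.025,-0.002,0.007,1.6,6.5,0.5]
    - [0.024,-0.001,0.009,1.5,6.5,0.6]

```text
clock: 12.15
eef_pos: [549.3, -150.9, 267.1]
tcp_rot: [-1.571, 0.001, -2.344]
contact_force: [-0.0, 0.4, -2.9]
opening: 0.573
```

Emit:
send_rows:
  series:
    - [0.026,0,0.007,0,5.8,0]
    - [0.025,0,0.009,0,5.8,0]
    - [0.024,0.001,0.012,0,5.8,0]
    - [0.022,0,0.014,0,5.8,0]
    - [0.021,0.001,0.016,0,5.8,0]
    - [0.019,0,0.018,0,5.8,0]
    - [0.0175,0.001,0.0195,0,5.8,0]
    - [0,0,0,0,0,0]

```text
clock: 12.95
eef_pos: [456.9, -312.6, 263.7]
tcp_rot: [-1.573, -0.001, -3.053]
contact_force: [1.4, 0.3, -3.1]
opening: 0.572
```

Emit:
send_rows:
  series:
    - [0,0,0,0,0,0]
    - [0,0,0,0,0,0]

```text
clock: 13.15
eef_pos: [459.2, -310.3, 264.7]
tcp_rot: [-1.573, 0.001, -3.046]
contact_force: [-0.7, 0.2, -2.2]
opening: 0.572
```

```bash
python3 look.py wrist w8;  python3 plan.py 458.6 -311 94 -174.6 0 0 6
```

```text
13.15 [ 459.2 -310.3  264.7] [-9.010e+01  1.000e-01 -1.745e+02] [-0.7  0.2 -2.2] 0.5722753619665298
[[0,0.028,0,0,0,0],[0,0.029,0,0,0,0],[0,0.028,0,0,0,0],[0,0.029,0,0,0,0],[0.001,0.028,0,0,0,0],[0.0002,0.029,0.0009,0.1,0.1,-0.1]]

[ 458.6 -311.    94. ]
```

View pics/w8.png

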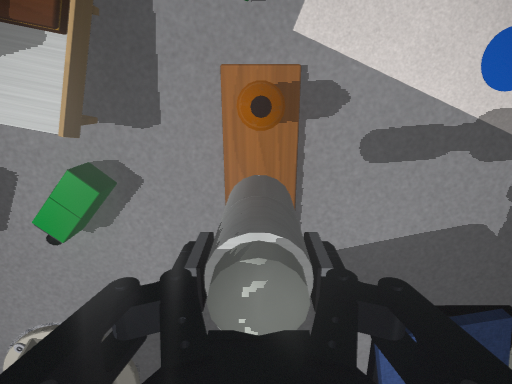

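Emit:
send_rows:
  series:
    - [0,0.03,0,0,0,0]
    - [0,0.04,0,0,0,0]
    - [0,0.04,0,0,0,0]
    - [0,0.035,0,0,0,0]
    - [0,0.025,0,0,0,0]
    - [0,0.008,0,0,0,0]
    - [0,0,0,0,0,0]
    - [0,0,0,0,0,0]

```text
clock: 14.0
eef_pos: [460.7, -311.3, 88.7]
tcp_rot: [-1.57, 0.003, -3.047]
contact_force: [0.4, 0.0, -2.8]
opening: 0.578
```

Emit:
send_rows:
  series:
    - [0,0.002,0,0,0,0]
    - [0,0.001,0,0,0,0]
    - [0,0.001,0,0,0,0]
    - [0,0,0,0,0,0]

```text
clock: 14.4
eef_pos: [459.8, -311.2, 83.8]
tcp_rot: [-1.571, 0.002, -3.048]
contact_force: [-0.3, 0.1, -2.3]
opening: 0.577
```

Emit:
send_rows:
  series:
    - [0,0.001,0,0,0,0]
    - [0,0.001,0,0,0,0]
    - [0,0.001,0,0,0,0]
    - [0,0,0,0,0,0]

```text
clock: 14.8
eef_pos: [459.8, -311.2, 80.6]
tcp_rot: [-1.571, 0.002, -3.048]
contact_force: [-0.4, -0.1, -1.1]
opening: 0.577
```

Emit:
send_rows:
  series:
    - [0,0.0005,0,0,0,0]
    - [0,0,0,0,0,0]

```text
clock: 15.0
eef_pos: [459.9, -311.2, 80.5]
tcp_rot: [-1.571, 0.002, -3.048]
contact_force: [-1.3, 0.6, 6.1]
opening: 0.577
```

Emit:
send_rows:
  series:
    - [0,0,0,0,0,0]
    - [0,0,0,0,0,0]
    - [0,0,0,0,0,0]
    - [0,0,0,0,0,0]
  gripper: 1

```text
clock: 15.4
eef_pos: [459.7, -311.1, 80.0]
tcp_rot: [-1.571, 0.002, -3.048]
contact_force: [-1.1, 0.5, 0.3]
opening: 0.994
```

Emit:
send_rows:
  series:
    - [0,-0.02,0,0,0,0]
    - [0,-0.04,0,0,0,0]
    - [0,-0.045,0,0,0,0]
    - [0,-0.045,0,0,0,0]
    - [0,-0.025,0,0,0,0]
    - [0,0,0,0,0,0]
    - [0,0,0,0,0,0]

```text
clock: 16.1
eef_pos: [459.4, -311.2, 255.2]
tcp_rot: [-1.571, 0.003, -3.048]
contact_force: [0.5, 1.1, -0.8]
opening: 1.002
```

```bash
python3 look.py wrist w9;  python3 plan.py  540 -130 265 -134 -5 0 6 590.5 54.5 204 -94.9 -9.7 0 6
```

```text
16.1 [ 459.4 -311.2  255.2] [ -90.     0.2 -174.6] [ 0.5  1.1 -0.8] 1.0019489257972036
[[-0.016,-0.002,-0.029,-0.8,-6.8,-0.3],[-0.02,-0.001,-0.027,-0.8,-6.8,-0.3],[-0.023,-0.001,-0.024,-0.8,-6.7,-0.3],[-0.025,-0.001,-0.021,-0.8,-6.8,-0.3],[-0.027,-0.001,-0.018,-0.8,-6.7,-0.3],[-0.0297,-0.0011,-0.0152,-0.8,-6.8,-0.4]]

[[-0.028,0.011,-0.014,-0.7,-6.5,-0.8],[-0.03,0.011,-0.011,-0.8,-6.5,-0.8],[-0.031,0.011,-0.007,-0.8,-6.4,-0.8],[-0.031,0.011,-0.004,-0.7,-6.5,-0.9],[-0.032,0.01,0,-0.8,-6.4,-0.8],[-0.0319,0.0098,0.0032,-0.7,-6.5,-0.9]]

[590.5  54.5 204. ]
```

View pics/w9.png

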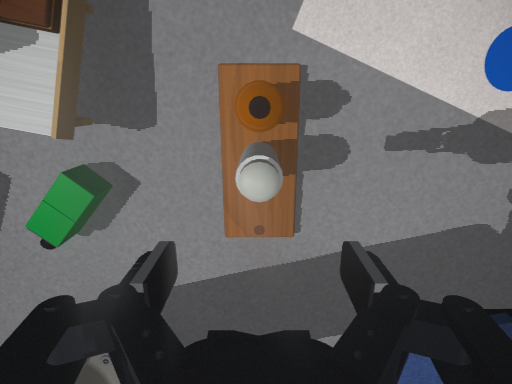

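Emit:
send_rows:
  series:
    - [-0.016,-0.002,-0.029,-0.8,-6.8,-0.3]
    - [-0.02,-0.001,-0.027,-0.8,-6.8,-0.3]
    - [-0.023,-0.001,-0.024,-0.8,-6.7,-0.3]
    - [-0.025,-0.001,-0.021,-0.8,-6.8,-0.3]
    - [-0.027,-0.001,-0.018,-0.8,-6.7,-0.3]
    - [-0.03,-0.001,-0.015,-0.8,-6.8,-0.4]

```text
clock: 16.75
eef_pos: [540.3, -128.9, 263.7]
tcp_rot: [-1.661, -0.002, -2.334]
contact_force: [-0.1, 0.6, 0.1]
opening: 1.002
```

Emit:
send_rows:
  series:
    - [-0.028,0.011,-0.014,-0.7,-6.5,-0.8]
    - [-0.03,0.011,-0.011,-0.8,-6.5,-0.8]
    - [-0.031,0.011,-0.007,-0.8,-6.4,-0.8]
    - [-0.031,0.011,-0.004,-0.7,-6.5,-0.9]
    - [-0.032,0.01,0,-0.8,-6.4,-0.8]
    - [-0.032,0.01,0.003,-0.7,-6.5,-0.9]
    - [0,0,0,0,0,0]
    - [0,0,0,0,0,0]

```text
clock: 17.55
eef_pos: [590.2, 54.8, 202.4]
tcp_rot: [-1.743, -0.002, -1.655]
contact_force: [0.8, 0.5, 0.7]
opening: 1.0
```

```bash
python3 look.py wrist w10; python3 plan.py 590.5 55 204 -94.9 -9.7 0 1 
```

```text
17.55 [590.2  54.8 202.4] [-99.8  -0.1 -94.8] [0.8 0.5 0.7] 1.000416663948032
[[-0.001,-0.0008,-0.0001,0.1,0,0.1]]

[590.5  55.  204. ]
```

View pics/w10.png

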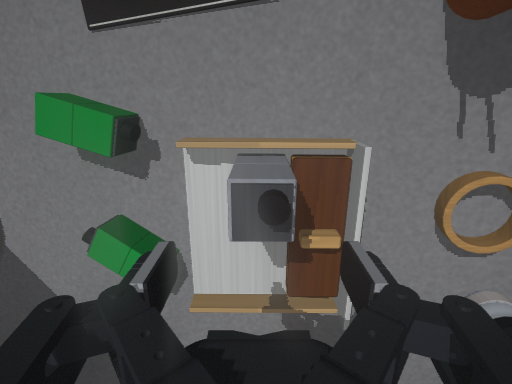

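Emit:
send_rows:
  series:
    - [0,0.03,0,0,0,0]
    - [0,0.03,0,0,0,0]
    - [0,0.02,0,0,0,0]
    - [0,0.007,0,0,0,0]
    - [0,0,0,0,0,0]

```text
clock: 18.1
eef_pos: [576.0, 54.5, 118.3]
tcp_rot: [-1.74, -0.001, -1.658]
contact_force: [-0.3, -0.0, 0.6]
opening: 0.998
```

Emit:
send_rows:
  series:
    - [0,0,0,0,0,0]
    - [0,0,0,0,0,0]
    - [0,0,0,0,0,0]
    - [0,0,0,0,0,0]
    - [0,0,0,0,0,0]
  gripper: 0

```text
clock: 18.6
eef_pos: [577.8, 55.5, 120.1]
tcp_rot: [-1.737, -0.001, -1.656]
contact_force: [1.2, -0.7, 6.5]
opening: 0.579
```

Emit:
send_rows:
  series:
    - [0,-0.01,0,0,0,0]
    - [0,-0.025,0,0,0,0]
    - [0,-0.03,0,0,0,0]
    - [0,-0.03,0,0,0,0]
    - [0,-0.03,0,0,0,0]
    - [0,-0.02,0,0,0,0]
    - [0,0,0,0,0,0]
    - [0,0,0,0,0,0]

```text
clock: 19.4
eef_pos: [600.5, 53.6, 261.3]
tcp_rot: [-1.739, -0.001, -1.656]
contact_force: [0.0, 0.3, -3.6]
opening: 0.58
```

```bash
python3 look.py wrist w11;  python3 plan.py 520 -130 268 -134 0 0 7 383.9 -318 268 -174.6 0 0 8
```

```text
19.4 [600.5  53.6 261.3] [-99.6  -0.  -94.9] [ 0.   0.3 -3.6] 0.580280714804249
[[0.027,0.001,-0.009,1.3,5.6,0.5],[0.028,0,-0.007,1.3,5.6,0.5],[0.028,0,-0.004,1.3,5.6,0.5],[0.029,-0.001,-0.001,1.4,5.6,0.5],[0.028,-0.001,0.002,1.4,5.5,0.5],[0.028,-0.001,0.005,1.3,5.6,0.5],[0.0282,-0.001,0.0075,1.4,5.5,0.4]]

[[0.029,0,0.004,0,5.1,0],[0.028,0,0.007,0,5.1,0],[0.028,0,0.009,0,5.1,0],[0.027,0,0.011,0,5.1,0],[0.025,0,0.014,0,5.1,0],[0.024,0,0.016,0,5,0],[0.023,0,0.018,0,5.1,0],[0.0205,0,0.0201,0,5,0]]

[ 383.9 -318.   268. ]
```

View pics/w11.png

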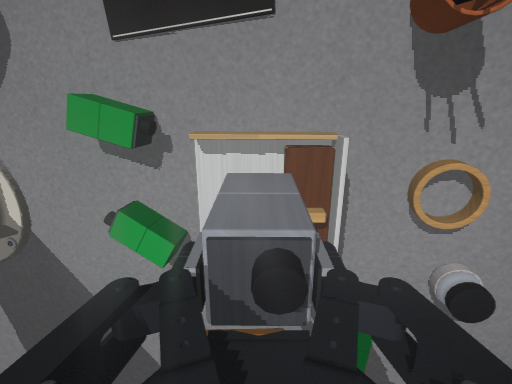

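Emit:
send_rows:
  series:
    - [0.027,0.001,-0.009,1.3,5.6,0.5]
    - [0.028,0,-0.007,1.3,5.6,0.5]
    - [0.028,0,-0.004,1.3,5.6,0.5]
    - [0.029,-0.001,-0.001,1.4,5.6,0.5]
    - [0.028,-0.001,0.002,1.4,5.5,0.5]
    - [0.028,-0.001,0.005,1.3,5.6,0.5]
    - [0.028,-0.001,0.0075,1.4,5.5,0.4]

```text
clock: 20.15
eef_pos: [519.3, -130.5, 267.3]
tcp_rot: [-1.571, -0.0, -2.342]
contact_force: [0.4, -0.8, -3.3]
opening: 0.582
```

Emit:
send_rows:
  series:
    - [0.029,0,0.004,0,5.1,0]
    - [0.028,0,0.007,0,5.1,0]
    - [0.028,0,0.009,0,5.1,0]
    - [0.027,0,0.011,0,5.1,0]
    - [0.025,0,0.014,0,5.1,0]
    - [0.024,0,0.016,0,5,0]
    - [0.023,0,0.018,0,5.1,0]
    - [0.0205,0,0.02,0,5,0]

```text
clock: 20.95
eef_pos: [383.1, -317.7, 267.1]
tcp_rot: [-1.572, -0.0, -3.051]
contact_force: [1.4, -0.1, -4.2]
opening: 0.58
```

Emit:
send_rows:
  series:
    - [0,0,0,0,0,0]
    - [0,0,0,0,0,0]
    - [0,0,0,0,0,0]

```text
clock: 21.25
eef_pos: [384.8, -316.9, 268.0]
tcp_rot: [-1.572, 0.001, -3.046]
contact_force: [0.6, -0.3, -3.8]
opening: 0.575
```

```bash
python3 look.py wrist w12;  python3 plan.py 384 -318 92 -174.6 0 0 6
```

```text
21.25 [ 384.8 -316.9  268. ] [-9.000e+01  1.000e-01 -1.745e+02] [ 0.6 -0.3 -3.8] 0.5749267907868517
[[0,0.029,0,0,0,0],[0,0.029,0,0,0,0],[0,0.03,0,0,0,0],[0,0.029,0,0,0,0],[0.001,0.03,0.001,0,0,0],[0.0004,0.0292,0.0001,0,0.1,-0.1]]

[ 384. -318.   92.]
```

View pics/w12.png

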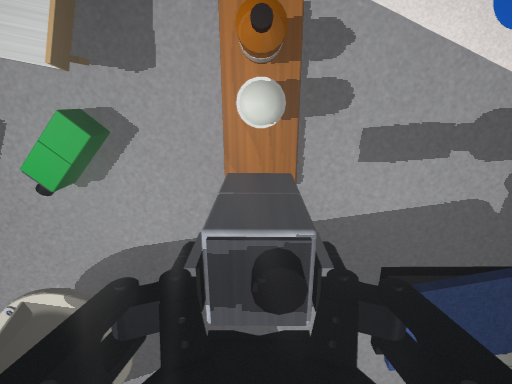

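Emit:
send_rows:
  series:
    - [0,0.03,0,0,0,0]
    - [0,0.04,0,0,0,0]
    - [0,0.04,0,0,0,0]
    - [0,0.035,0,0,0,0]
    - [0,0.025,0,0,0,0]
    - [0,0.01,0,0,0,0]
    - [0,0,0,0,0,0]
    - [0,0,0,0,0,0]

```text
clock: 22.1
eef_pos: [386.2, -318.1, 89.7]
tcp_rot: [-1.569, 0.003, -3.046]
contact_force: [-0.1, 1.2, -3.2]
opening: 0.581
```

Emit:
send_rows:
  series:
    - [0,0.003,0,0,0,0]
    - [0,0.001,0,0,0,0]
    - [0,0,0,0,0,0]
    - [0,0,0,0,0,0]

```text
clock: 22.5
eef_pos: [385.5, -318.0, 85.2]
tcp_rot: [-1.57, 0.003, -3.047]
contact_force: [0.3, -0.5, -3.2]
opening: 0.579
```

Emit:
send_rows:
  series:
    - [0,0.001,0,0,0,0]
    - [0,0.001,0,0,0,0]
    - [0,0.001,0,0,0,0]
    - [0,0,0,0,0,0]

```text
clock: 22.9
eef_pos: [385.5, -317.9, 82.1]
tcp_rot: [-1.57, 0.002, -3.047]
contact_force: [-0.4, 0.8, 2.9]
opening: 0.577
```

Emit:
send_rows:
  series:
    - [0,0,0,0,0,0]
    - [0,0,0,0,0,0]
    - [0,0,0,0,0,0]
    - [0,0,0,0,0,0]
  gripper: 1

```text
clock: 23.3
eef_pos: [385.4, -317.9, 81.8]
tcp_rot: [-1.57, 0.002, -3.047]
contact_force: [0.6, 0.3, 0.2]
opening: 1.001
```

Emit:
send_rows:
  series:
    - [0,-0.02,0,0,0,0]
    - [0,-0.04,0,0,0,0]
    - [0,-0.045,0,0,0,0]
    - [0,-0.045,0,0,0,0]
    - [0,-0.025,0,0,0,0]
    - [0,0,0,0,0,0]
    - [0,0,0,0,0,0]

```text
clock: 24.0
eef_pos: [384.9, -317.8, 256.9]
tcp_rot: [-1.569, 0.003, -3.047]
contact_force: [0.3, -0.1, -0.6]
opening: 1.001
```

```bash
python3 look.py top t13;  python3 plan.py  652 -5 225 175.1 0 -9.7 12
```

```text
24.0 [ 384.9 -317.8  256.9] [ -89.9    0.2 -174.6] [ 0.3 -0.1 -0.6] 1.001059380791432
[[-0.025,0.003,-0.024,-0.1,0.9,-0.8],[-0.024,0.002,-0.024,-0.1,0.9,-0.8],[-0.024,0.002,-0.025,-0.1,0.8,-0.8],[-0.024,0.002,-0.025,-0.1,0.9,-0.8],[-0.023,0.001,-0.025,-0.1,0.9,-0.8],[-0.023,0.001,-0.026,0,0.8,-0.8],[-0.022,0.001,-0.026,-0.1,0.9,-0.8],[-0.022,0.001,-0.026,0,0.8,-0.8]]
[[-0.022,0,-0.026,-0.1,0.9,-0.8],[-0.021,0,-0.027,0,0.8,-0.8],[-0.021,0,-0.027,-0.1,0.9,-0.9],[-0.021,-0.0007,-0.0279,0,0.8,-0.8]]

[652.  -5. 225.]
```

View pics/t13.png

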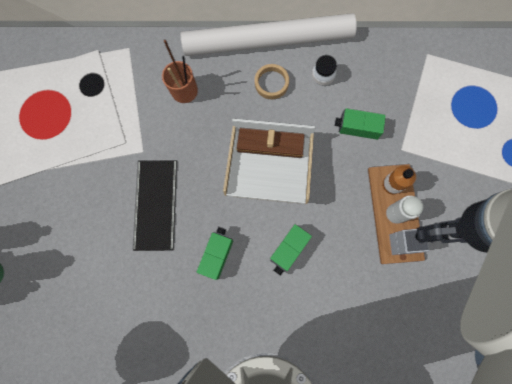

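Emit:
send_rows:
  series:
    - [-0.025,0.003,-0.024,-0.1,0.9,-0.8]
    - [-0.024,0.002,-0.024,-0.1,0.9,-0.8]
    - [-0.024,0.002,-0.025,-0.1,0.8,-0.8]
    - [-0.024,0.002,-0.025,-0.1,0.9,-0.8]
    - [-0.023,0.001,-0.025,-0.1,0.9,-0.8]
    - [-0.023,0.001,-0.026,0,0.8,-0.8]
    - [-0.022,0.001,-0.026,-0.1,0.9,-0.8]
    - [-0.022,0.001,-0.026,0,0.8,-0.8]

```text
clock: 24.85
eef_pos: [562.7, -107.7, 233.8]
tcp_rot: [-1.575, -0.114, 3.115]
contact_force: [0.9, -0.0, -0.4]
opening: 1.003
```

Emit:
send_rows:
  series:
    - [-0.022,0,-0.026,-0.1,0.9,-0.8]
    - [-0.021,0,-0.027,0,0.8,-0.8]
    - [-0.021,0,-0.027,-0.1,0.9,-0.9]
    - [-0.021,-0.001,-0.028,0,0.8,-0.8]
    - [0,0,0,0,0,0]
    - [0,0,0,0,0,0]

```text
clock: 25.45
eef_pos: [651.7, -4.8, 223.6]
tcp_rot: [-1.569, -0.171, 3.057]
contact_force: [0.2, -0.1, -0.3]
opening: 0.999
```

```bash
python3 look.py wrist w14; python3 - <<'E'
from h import *
d=dict(np.load("t13.npz"))
cv2.imwrite("pics/t13c.png",cv2.resize(d["frame"][115:210,220:320,::-1],None,fx=6,fy=6,interpolation=cv2.INTER_CUBIC))
E
```

```text
25.45 [651.7  -4.8 223.6] [-89.9  -9.8 175.2] [ 0.2 -0.1 -0.3] 0.9986769066451526
```

View pics/w14.png

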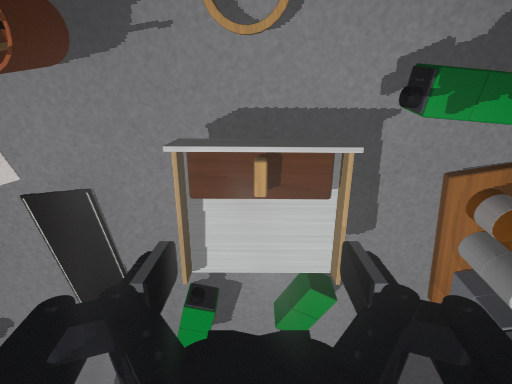

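View pics/t13c.png

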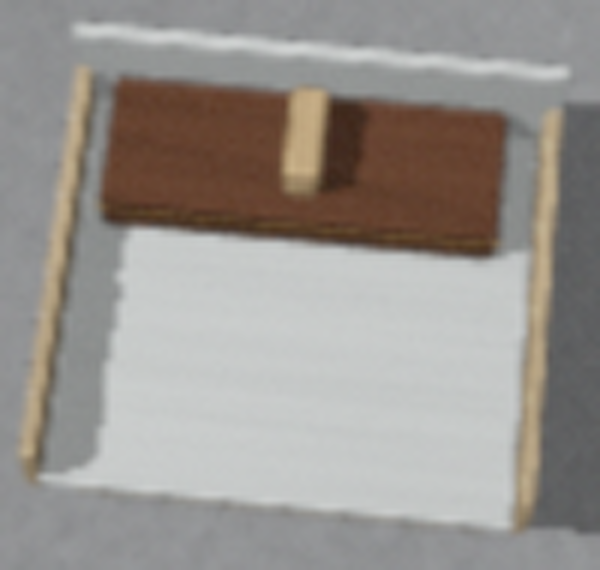

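```bash
python3 - <<'E'
from h import *
d=dict(np.load("w14.npz"));t=dict(np.load("t13.npz"))
hsv=cv2.cvtColor(d["frame"],cv2.COLOR_RGB2HSV)
cv2.imwrite("pics/w14c.png",cv2.resize(d["frame"][140:215,180:345,::-1],None,fx=4,fy=4,interpolation=cv2.INTER_CUBIC))
c=lambda x,y:(x/6+220-.4,y/6+115-.4)
print("top: grip top corners",ray(t,[c(288,88),c(328,90),c(319,180),c(283,180)],88).round(1),ray(t,[c(288,88),c(328,90),c(319,180),c(283,180)],88).mean(0).round(1))
A=ray(t,[c(118,77),c(508,112),c(497,240),c(103,208)],68);print("lid",A.round(1),A.mean(0).round(1))
P=cloud(d)
g=((hsv[...,0]>12)&(hsv[...,0]<25)&(hsv[...,1]>80)&(hsv[...,2]>150));g[:150]=0;g[205:]=0;g[:,:240]=0;g[:,280:]=0
ys,xs=np.nonzero(g);print("wrist grip px",xs.min(),xs.max(),ys.min(),ys.max());Q=P[g];print(np.nanmedian(Q,0).round(1),np.nanmin(Q,0).round(1),np.nanmax(Q,0).round(1))
E
```

```text
top: grip top corners [[642.6   0.8  88. ]
 [641.9 -14.8  88. ]
 [605.  -11.6  88. ]
 [604.9   2.4  88. ]] [623.6  -5.8  88. ]
lid [[654.4  69.4  68. ]
 [640.7 -87.   68. ]
 [587.5 -82.3  68. ]
 [599.5  74.   68. ]] [620.5  -6.5  68. ]
wrist grip px 254 265 162 196
[626.1  -4.4  86.5] [607.4 -11.   82.6] [644.6   3.1  91.1]
```

View pics/w14c.png

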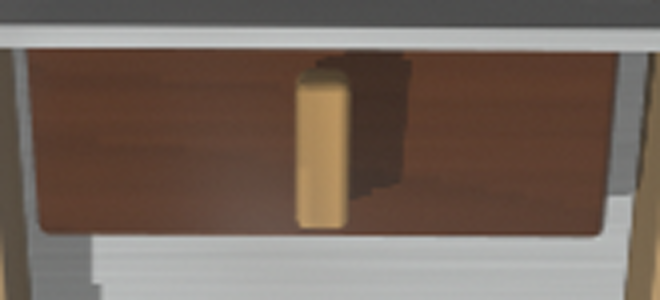

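Emit:
send_rows:
  series:
    - [0.002,0.04,0.001,0,0,0]
    - [0,0.04,0.001,0,0,0]
    - [0,0.035,0,0,0,0]
    - [0,0.02,0,0,0,0]
    - [0,0.008,0,0,0,0]
    - [0,0,0,0,0,0]
    - [0,0,0,0,0,0]

```text
clock: 26.2
eef_pos: [627.3, -5.8, 86.6]
tcp_rot: [-1.569, -0.166, 3.055]
contact_force: [0.3, 0.7, 0.4]
opening: 1.0
```

```bash
python3 look.py wrist w15; python3 plan.py 623 -4.8 71 175.1 0 -9.7 2; python3 look.py scene s15 180 130 350 280 4
```

```text
26.2 [627.3  -5.8  86.6] [-89.9  -9.5 175.1] [0.3 0.7 0.4] 1.0001509440411762
[[0.001,0.0082,-0.0002,0,0,-0.1],[0.001,0.0083,-0.0003,-0.1,0,-0.1]]

[623.   -4.8  71. ]
26.25 [627.6  -5.7  86.9] [-89.9  -9.5 175.1] [ 0.3 -0.5 -0.4] 1.0022671395349099
```

View pics/w15.png

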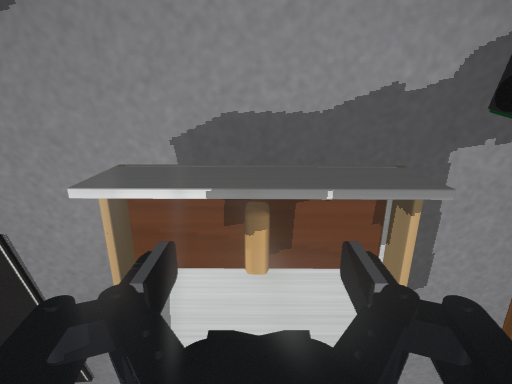

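View pics/s15.png

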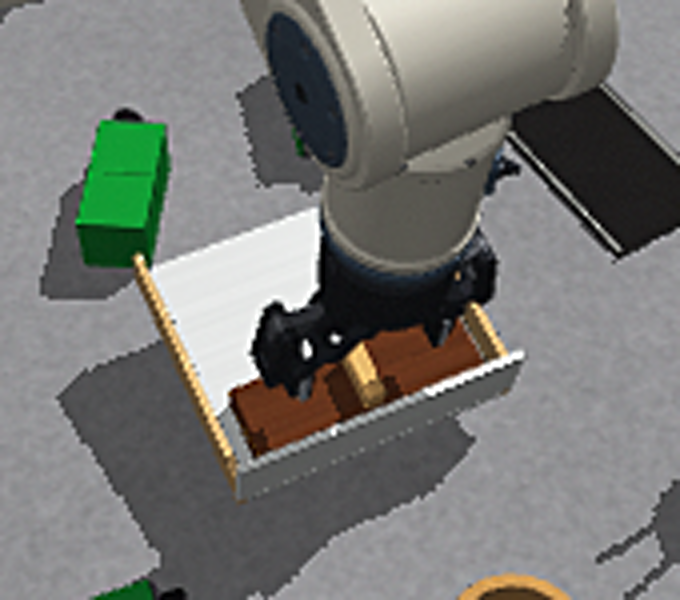

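Emit:
send_rows:
  series:
    - [0.001,0.008,0,0,0,-0.1]
    - [0.001,0.007,0,0,0,-0.1]
    - [0,0,0,0,0,0]
    - [0,0,0,0,0,0]

```text
clock: 26.7
eef_pos: [621.8, -4.9, 70.7]
tcp_rot: [-1.569, -0.172, 3.056]
contact_force: [-0.0, -0.2, 0.2]
opening: 0.998
```

Emit:
send_rows:
  series:
    - [0,0,0,0,0,0]
    - [0,0,0,0,0,0]
    - [0,0,0,0,0,0]
    - [0,0,0,0,0,0]
    - [0,0,0,0,0,0]
    - [0,0,0,0,0,0]
  gripper: 0
  squeeze: 50

```text
clock: 27.3
eef_pos: [622.3, -4.8, 71.3]
tcp_rot: [-1.57, -0.171, 3.056]
contact_force: [-0.2, 1.1, 2.2]
opening: 0.151
```

Emit:
send_rows:
  series:
    - [0.001,-0.004,0,0,0,0]
    - [0.001,-0.015,0,0,0,0]
    - [0,-0.03,0,0,0,0]
    - [0,-0.04,0,0,0,0]
    - [0,-0.04,0,0,0,0]
    - [0,-0.03,0,0,0,0]
    - [0,0,0,0,0,0]
    - [0,0,0,0,0,0]

```text
clock: 28.1
eef_pos: [647.1, -6.9, 228.5]
tcp_rot: [-1.569, -0.17, 3.056]
contact_force: [0.4, -0.5, -4.1]
opening: 0.15
```

```bash
python3 look.py wrist w16; python3 plan.py 570 150 210 -137 0 0 7 476 282 180 -89 0 0 7; python3 - <<'E'
from h import *
t=dict(np.load("t13.npz"));
cv2.imwrite("pics/mat.png",cv2.resize(t["frame"][150:260,120:190,::-1],None,fx=5,fy=5,interpolation=cv2.INTER_CUBIC))
E
```

```text
28.1 [647.1  -6.9 228.5] [-89.9  -9.7 175.1] [ 0.4 -0.5 -4.1] 0.1495378493805699
[[0.012,0.005,-0.021,0.6,-6.8,1.3],[0.01,0.004,-0.023,0.6,-6.8,1.3],[0.007,0.004,-0.024,0.6,-6.8,1.4],[0.004,0.003,-0.024,0.6,-6.8,1.3],[0.001,0.003,-0.025,0.6,-6.9,1.4],[-0.002,0.002,-0.025,0.5,-6.8,1.3],[-0.004,0.0028,-0.0245,0.6,-6.9,1.4]]

[[-0.003,0.004,-0.023,0,-6.9,0],[-0.006,0.004,-0.022,0,-6.8,0],[-0.008,0.004,-0.022,0,-6.9,0],[-0.011,0.004,-0.02,0,-6.8,0],[-0.013,0.005,-0.019,0,-6.9,0],[-0.016,0.004,-0.017,0,-6.8,0],[-0.0174,0.0049,-0.0157,0,-6.9,0]]

[476. 282. 180.]
```

View pics/w16.png

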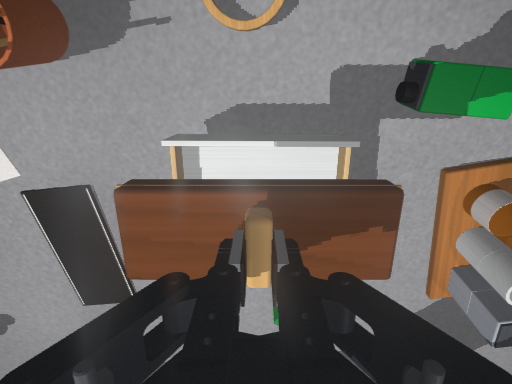

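View pics/mat.png

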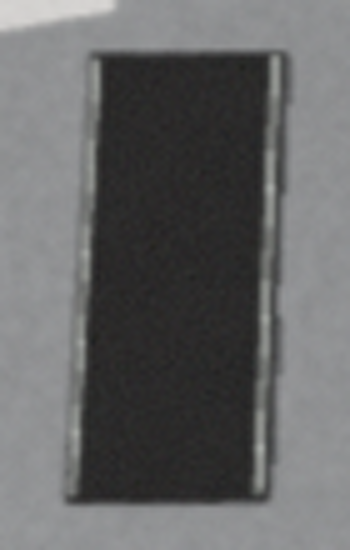

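Emit:
send_rows:
  series:
    - [0.012,0.005,-0.021,0.6,-6.8,1.3]
    - [0.01,0.004,-0.023,0.6,-6.8,1.3]
    - [0.007,0.004,-0.024,0.6,-6.8,1.4]
    - [0.004,0.003,-0.024,0.6,-6.8,1.3]
    - [0.001,0.003,-0.025,0.6,-6.9,1.4]
    - [-0.002,0.002,-0.025,0.5,-6.8,1.3]
    - [-0.004,0.003,-0.0245,0.6,-6.9,1.4]

```text
clock: 28.85
eef_pos: [568.9, 150.6, 208.4]
tcp_rot: [-1.571, -0.001, -2.385]
contact_force: [-0.0, 0.3, -3.9]
opening: 0.153
```

Emit:
send_rows:
  series:
    - [-0.003,0.004,-0.023,0,-6.9,0]
    - [-0.006,0.004,-0.022,0,-6.8,0]
    - [-0.008,0.004,-0.022,0,-6.9,0]
    - [-0.011,0.004,-0.02,0,-6.8,0]
    - [-0.013,0.005,-0.019,0,-6.9,0]
    - [-0.016,0.004,-0.017,0,-6.8,0]
    - [-0.0175,0.005,-0.0155,0,-6.9,0]
    - [0,0,0,0,0,0]

```text
clock: 29.65
eef_pos: [473.9, 282.7, 177.8]
tcp_rot: [-1.574, -0.002, -1.547]
contact_force: [-0.2, -0.2, -2.2]
opening: 0.148
```

Emit:
send_rows:
  series:
    - [0,0,0,0,0,0]
    - [0,0,0,0,0,0]

```text
clock: 29.85
eef_pos: [477.1, 281.3, 179.6]
tcp_rot: [-1.57, -0.001, -1.554]
contact_force: [-0.2, 0.2, -4.5]
opening: 0.149
```

```bash
python3 look.py wrist w17; python3 look.py scene s17 240 90 400 240 4; python3 - <<'E'
from h import *
t=dict(np.load("t13.npz"))
c=lambda x,y:(x/5+120-.4,y/5+150-.4)
A=ray(t,[c(92,52),c(287,52),c(270,502),c(66,502)],4);print(A.round(1),A.mean(0).round(1),[np.linalg.norm(A[i]-A[(i+1)%4]).round(1) for i in range(4)],[np.degrees(np.arctan2(*(A[i]-A[j])[1::-1])).round(2) for i,j in ((0,3),(1,2))])
E
```

```text
29.85 [477.1 281.3 179.6] [-89.9  -0.1 -89.1] [-0.2  0.2 -4.5] 0.14949231325393375
29.9 [477.3 281.3 179.9] [-89.9  -0.  -89.1] [ 0.7 -0.6 -4.4] 0.1501588640590272
[[589.5 332.    4. ]
 [590.3 231.8   4. ]
 [362.3 227.8   4. ]
 [361.1 328.1   4. ]] [475.8 279.9   4. ] [np.float64(100.2), np.float64(228.0), np.float64(100.3), np.float64(228.4)] [np.float64(0.96), np.float64(1.0)]
```

View pics/w17.png

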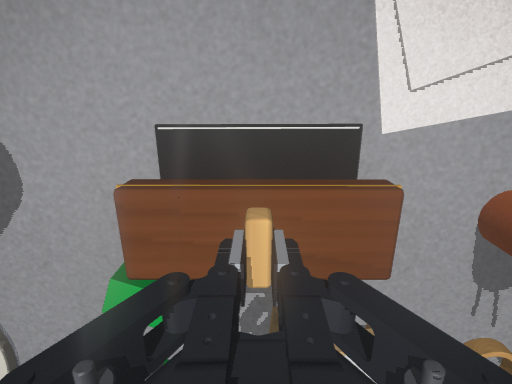

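View pics/s17.png

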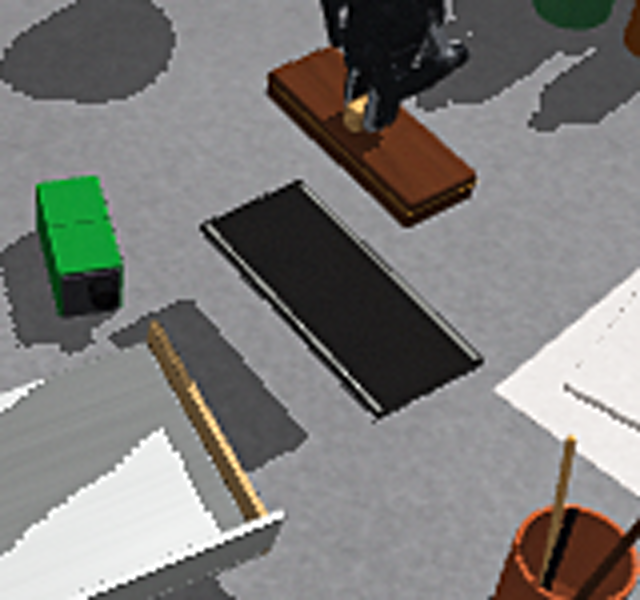

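Emit:
send_rows:
  series:
    - [0.001,0.03,-0.001,0,0,0]
    - [0,0.035,0,0,0,0]
    - [0,0.035,0,0,0,0]
    - [0,0.025,0,0,0,0]
    - [0,0.012,0,0,0,0]
    - [0,0.005,0,0,0,0]
    - [0,0,0,0,0,0]
    - [0,0,0,0,0,0]

```text
clock: 30.75
eef_pos: [477.5, 281.4, 39.5]
tcp_rot: [-1.567, 0.001, -1.553]
contact_force: [0.3, 0.2, -3.3]
opening: 0.148
```

Emit:
send_rows:
  series:
    - [0,0.002,0,0,0,0]
    - [0,0.001,0,0,0,0]
    - [0,0,0,0,0,0]
    - [0,0,0,0,0,0]

```text
clock: 31.15
eef_pos: [476.6, 281.1, 35.6]
tcp_rot: [-1.568, -0.0, -1.553]
contact_force: [-0.4, -0.8, -4.4]
opening: 0.151
```

Next I'll check the box against the mat from the wrist and the top before the final lowering.

```bash
python3 look.py wrist w18; python3 look.py top t18 100 140 220 270 5
```

```text
31.15 [476.6 281.1  35.6] [-89.9  -0.  -89. ] [-0.4 -0.8 -4.4] 0.15096511309367142
31.2 [476.6 281.1  35.5] [-89.9  -0.  -89. ] [ 0.  -0.9 -3. ] 0.15027604860134072
```

View pics/w18.png

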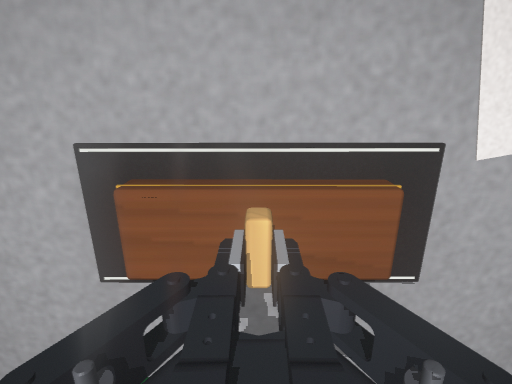

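View pics/t18.png

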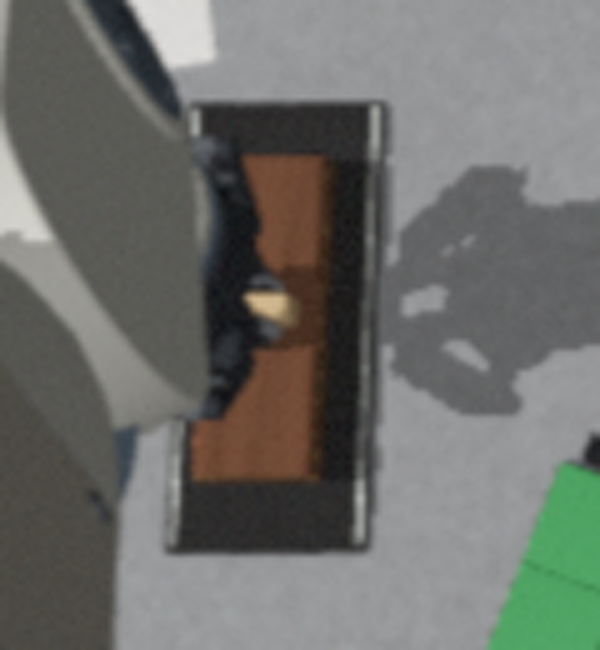

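```bash
python3 - <<'E'
from h import *
d=dict(np.load("w18.npz"));
print("mat corners",ray(d,[(75,143),(444,143),(421,283),(101,283)],4).round(1), ray(d,[(75,143),(444,143),(421,283),(101,283)],4).mean(0).round(1))
print("box lid",ray(d,[(128,180),(393,180),(393,279),(126,279)],32.5).round(1),ray(d,[(118,180),(402,180),(393,279),(126,279)],32.5).mean(0).round(1))
t=dict(np.load("t18.npz"));c=lambda x,y:(x/5+100-.4,y/5+140-.4)
print("top: lid right edge",ray(t,[c(329,155),c(319,480),c(190,480)],32.5).round(1),"mat R",ray(t,[c(383,102),c(368,550),c(165,550)],4).round(1))
E
```

```text
mat corners [[363.3 331.7   4. ]
 [587.9 335.8   4. ]
 [593.2 235.8   4. ]
 [364.1 231.8   4. ]] [477.1 283.8   4. ]
box lid [[406.1 317.1  32.5]
 [546.3 319.7  32.5]
 [556.3 258.6  32.5]
 [397.5 255.9  32.5]] [476.4 287.8  32.5]
top: lid right edge [[554.7 251.9  32.5]
 [394.7 247.2  32.5]
 [394.  309.2  32.5]] mat R [[590.3 233.8   4. ]
 [363.3 228.8   4. ]
 [362.  328.7   4. ]]
```

Emit:
send_rows:
  series:
    - [0,0.001,0,0,0,0]
    - [0,0.001,0,0,0,0]
    - [0,0.001,0,0,0,0]
    - [0,0,0,0,0,0]

```text
clock: 31.65
eef_pos: [476.5, 280.9, 32.1]
tcp_rot: [-1.569, -0.0, -1.553]
contact_force: [0.1, -0.2, -4.3]
opening: 0.15
```

Emit:
send_rows:
  series:
    - [0,0.001,0,0,0,0]
    - [0,0,0,0,0,0]
    - [0,0,0,0,0,0]

```text
clock: 31.95
eef_pos: [476.6, 281.0, 31.3]
tcp_rot: [-1.569, -0.0, -1.553]
contact_force: [-0.6, -0.0, -2.9]
opening: 0.148
```

Emit:
send_rows:
  series:
    - [0,0.0007,0,0,0,0]
    - [0,0,0,0,0,0]
    - [0,0,0,0,0,0]

```text
clock: 32.25
eef_pos: [476.6, 281.0, 30.6]
tcp_rot: [-1.569, -0.0, -1.553]
contact_force: [0.1, -0.0, -3.3]
opening: 0.149
```

Emit:
send_rows:
  series:
    - [0,0.0007,0,0,0,0]
    - [0,0,0,0,0,0]
    - [0,0.0007,0,0,0,0]
    - [0,0,0,0,0,0]

```text
clock: 32.65
eef_pos: [476.7, 281.1, 30.4]
tcp_rot: [-1.569, -0.0, -1.553]
contact_force: [-4.4, -2.6, 14.1]
opening: 0.149
```

Emit:
send_rows:
  series:
    - [0,-0.001,0,0,0,0]
    - [0,0,0,0,0,0]
    - [0,0,0,0,0,0]
    - [0,0,0,0,0,0]
    - [0,0,0,0,0,0]
    - [0,0,0,0,0,0]
  gripper: 1

```text
clock: 33.25
eef_pos: [476.6, 281.0, 30.1]
tcp_rot: [-1.569, -0.0, -1.553]
contact_force: [0.3, 0.1, 0.4]
opening: 1.003
```

Emit:
send_rows:
  series:
    - [0,-0.02,0,0,0,0]
    - [0,-0.04,0,0,0,0]
    - [0,-0.045,0,0,0,0]
    - [0,-0.045,0,0,0,0]
    - [0,-0.045,0,0,0,0]
    - [0,-0.04,0,0,0,0]
    - [0,0,0,0,0,0]
    - [0,0,0,0,0,0]

```text
clock: 34.05
eef_pos: [476.4, 281.2, 266.1]
tcp_rot: [-1.567, 0.001, -1.553]
contact_force: [-0.4, -0.5, -0.8]
opening: 0.997
```

```bash
python3 look.py wrist w19; python3 look.py top t19;python3 plan.py 500 60 280 -130 0 0 7 460 -150 280 -165 0 0 6 384.5 -317.5 255 -174.6 0 0 6
```

```text
34.05 [476.4 281.2 266.1] [-89.8   0.1 -89. ] [-0.4 -0.5 -0.8] 0.9972253301589766
34.1 [475.7 280.8 264.7] [-89.9  -0.  -89. ] [ 0.2  0.2 -0.3] 0.998358322427336
[[0.032,-0.002,0.003,0,5.9,0],[0.031,-0.002,0.006,0,5.9,0],[0.03,-0.002,0.009,0,5.8,0],[0.029,-0.002,0.012,0,5.9,0],[0.028,-0.003,0.016,0,5.8,0],[0.026,-0.002,0.018,0,5.9,0],[0.024,-0.0028,0.0207,-0.1,5.8,0]]

[[0.031,0,0.017,0,5.8,0],[0.029,0,0.021,0,5.8,0],[0.027,0,0.023,0,5.9,0],[0.025,0,0.026,0,5.8,0],[0.022,0,0.028,0,5.9,0],[0.0181,0.0001,0.0306,0,5.8,0.1]]

[[0.019,0.004,0.024,0,1.6,0],[0.019,0.004,0.024,0,1.6,0],[0.018,0.004,0.025,0,1.6,0],[0.017,0.004,0.025,0,1.6,0],[0.017,0.004,0.026,0,1.6,0],[0.0161,0.0048,0.0258,0,1.6,0]]

[ 384.5 -317.5  255. ]
```

View pics/w19.png

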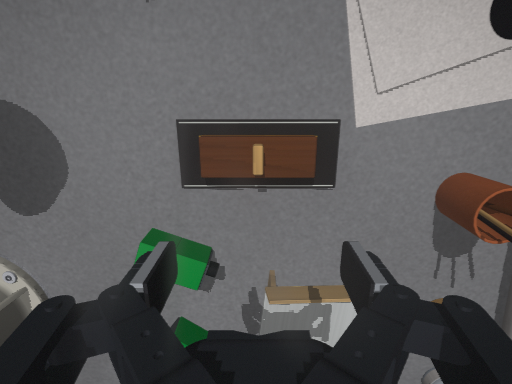

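View pics/t19.png

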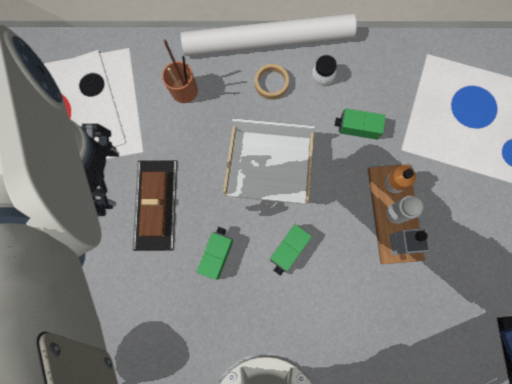

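```bash
python3 - <<'E'
from h import *
d=dict(np.load("w19.npz"));t=dict(np.load("t19.npz"))
print(ray(d,[(177,120),(340,120),(335,188),(182,188)],4).mean(0).round(1),ray(d,[(199,136),(317,136),(316,178),(201,178)],28).mean(0).round(1))
f=t["frame"];hsv=cv2.cvtColor(f,cv2.COLOR_RGB2HSV);m=((hsv[...,1]>110)&((hsv[...,0]<15))).astype(np.uint8);m[:,:130]=0;m[:,180:]=0;m[:150]=0;m[255:]=0
c=max(cv2.findContours(m,cv2.RETR_EXTERNAL,cv2.CHAIN_APPROX_NONE)[0],key=cv2.contourArea)
print(cv2.minAreaRect(ray(t,c[:,0],26)[:,:2].astype(np.float32)))
E
```

```text
[476.6 282.6   4. ] [476.1 284.1  28. ]
((473.24871826171875, 279.9018249511719), (158.71839904785156, 63.170284271240234), 0.5042849779129028)
```

Emit:
send_rows:
  series:
    - [0.032,-0.002,0.003,0,5.9,0]
    - [0.031,-0.002,0.006,0,5.9,0]
    - [0.03,-0.002,0.009,0,5.8,0]
    - [0.029,-0.002,0.012,0,5.9,0]
    - [0.028,-0.003,0.016,0,5.8,0]
    - [0.026,-0.002,0.018,0,5.9,0]
    - [0.024,-0.003,0.0205,0,5.8,0]
  squeeze: 40

```text
clock: 34.85
eef_pos: [499.6, 59.2, 279.5]
tcp_rot: [-1.571, -0.001, -2.273]
contact_force: [0.2, -0.3, 0.1]
opening: 0.995
```

Emit:
send_rows:
  series:
    - [0.031,0,0.017,0,5.8,0]
    - [0.029,0,0.021,0,5.8,0]
    - [0.027,0,0.023,0,5.9,0]
    - [0.025,0,0.026,0,5.8,0]
    - [0.022,0,0.028,0,5.9,0]
    - [0.018,0,0.0305,0,5.8,0]

```text
clock: 35.45
eef_pos: [459.2, -150.5, 279.5]
tcp_rot: [-1.572, -0.001, -2.883]
contact_force: [0.9, -0.5, 0.3]
opening: 1.002
```

Emit:
send_rows:
  series:
    - [0.019,0.004,0.024,0,1.6,0]
    - [0.019,0.004,0.024,0,1.6,0]
    - [0.018,0.004,0.025,0,1.6,0]
    - [0.017,0.004,0.025,0,1.6,0]
    - [0.017,0.004,0.026,0,1.6,0]
    - [0.016,0.005,0.026,0,1.6,0]
    - [0,0,0,0,0,0]
    - [0,0,0,0,0,0]

```text
clock: 36.25
eef_pos: [384.3, -316.8, 254.5]
tcp_rot: [-1.573, 0.0, -3.048]
contact_force: [-0.6, -0.5, 0.0]
opening: 0.999
```

```bash
python3 look.py wrist w20; python3 plan.py 385.3 -318 150 -174.6 0 0 4 385.3 -318 82 -174.6 0 0 4
```

```text
36.25 [ 384.3 -316.8  254.5] [ -90.1    0.  -174.7] [-0.6 -0.5  0. ] 0.9987024381806341
[[0,0.026,0,0,0,0],[0,0.026,0.001,0,0,0],[0,0.026,0,0,0,0],[-0.0003,0.0269,0.0008,0.1,0,0]]

[[0,0.017,0,0,0,0],[0,0.017,0,0,0,0],[0,0.017,0,0,0,0],[0.0001,0.017,0,0,0,0]]

[ 385.3 -318.    82. ]
```

View pics/w20.png

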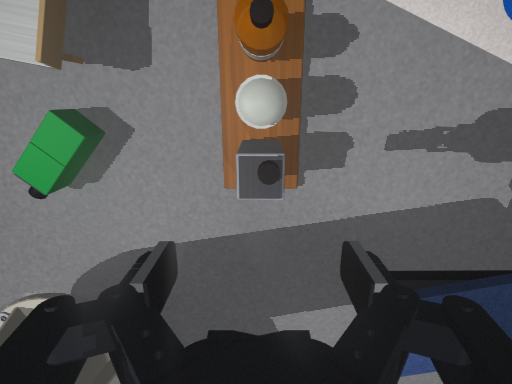

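Emit:
send_rows:
  series:
    - [0,0.03,0,0,0,0]
    - [0,0.04,0.001,0,0,0]
    - [0,0.04,0,0,0,0]
    - [0,0.035,0,0,0,0]
    - [0,0.02,0,0,0,0]
    - [0,0.007,0,0,0,0]
    - [0,0,0,0,0,0]

```text
clock: 37.0
eef_pos: [385.6, -317.0, 83.4]
tcp_rot: [-1.572, 0.001, -3.046]
contact_force: [-0.1, 0.2, -0.2]
opening: 1.001
```

Emit:
send_rows:
  series:
    - [0,0,0,0,0,0]
    - [0,0,0,0,0,0]
    - [0,0,0,0,0,0]
    - [0,0,0,0,0,0]
    - [0,0,0,0,0,0]
  gripper: 0

```text
clock: 37.5
eef_pos: [386.4, -318.4, 85.4]
tcp_rot: [-1.569, 0.004, -3.047]
contact_force: [0.8, 2.2, 6.8]
opening: 0.577
```

Emit:
send_rows:
  series:
    - [0,-0.01,0,0,0,0]
    - [0,-0.03,0,0,0,0]
    - [0,-0.04,0,0,0,0]
    - [0,-0.045,0,0,0,0]
    - [0,-0.045,0,0,0,0]
    - [0,-0.02,0,0,0,0]
    - [0,0,0,0,0,0]
    - [0,0,0,0,0,0]

```text
clock: 38.3
eef_pos: [384.8, -317.7, 273.8]
tcp_rot: [-1.57, 0.002, -3.047]
contact_force: [-0.2, 0.2, -4.0]
opening: 0.576
```

```bash
python3 look.py wrist w21; python3 plan.py 500 -140 270 -134 -4 0 8 649.5 49.4 204 -94.9 -9.7 0 8
```

```text
38.3 [ 384.8 -317.7  273.8] [-9.000e+01  1.000e-01 -1.746e+02] [-0.2  0.2 -4. ] 0.5761221818077945
[[-0.016,0,-0.021,-0.5,-5.1,-0.2],[-0.018,0.001,-0.019,-0.5,-5.1,-0.2],[-0.02,0.001,-0.017,-0.5,-5.1,-0.2],[-0.021,0.001,-0.016,-0.5,-5.1,-0.2],[-0.023,0.001,-0.014,-0.4,-5,-0.2],[-0.024,0,-0.011,-0.5,-5.1,-0.2],[-0.025,0.001,-0.009,-0.4,-5,-0.2],[-0.0255,0,-0.0075,-0.5,-5.1,-0.1]]

[[-0.03,0.008,-0.002,-0.7,-4.8,-0.6],[-0.03,0.008,0,-0.7,-4.9,-0.6],[-0.03,0.008,0.003,-0.7,-4.8,-0.6],[-0.03,0.008,0.005,-0.7,-4.9,-0.6],[-0.029,0.007,0.008,-0.7,-4.8,-0.6],[-0.029,0.007,0.011,-0.6,-4.9,-0.6],[-0.028,0.006,0.013,-0.7,-4.8,-0.6],[-0.0264,0.0055,0.0158,-0.6,-4.9,-0.5]]

[649.5  49.4 204. ]
```

View pics/w21.png

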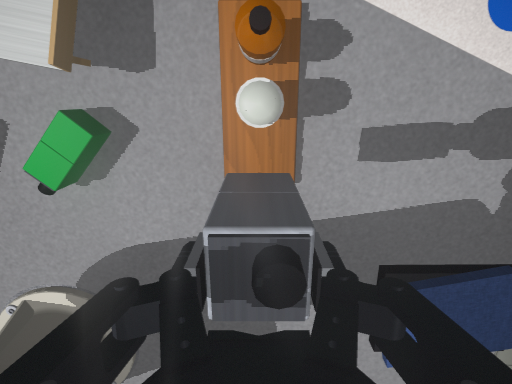

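Emit:
send_rows:
  series:
    - [-0.016,0,-0.021,-0.5,-5.1,-0.2]
    - [-0.018,0.001,-0.019,-0.5,-5.1,-0.2]
    - [-0.02,0.001,-0.017,-0.5,-5.1,-0.2]
    - [-0.021,0.001,-0.016,-0.5,-5.1,-0.2]
    - [-0.023,0.001,-0.014,-0.4,-5,-0.2]
    - [-0.024,0,-0.011,-0.5,-5.1,-0.2]
    - [-0.025,0.001,-0.009,-0.4,-5,-0.2]
    - [-0.0255,0,-0.0075,-0.5,-5.1,-0.1]

```text
clock: 39.15
eef_pos: [500.3, -139.4, 268.8]
tcp_rot: [-1.643, -0.001, -2.334]
contact_force: [0.3, 0.1, -3.4]
opening: 0.577
```

Emit:
send_rows:
  series:
    - [-0.03,0.008,-0.002,-0.7,-4.8,-0.6]
    - [-0.03,0.008,0,-0.7,-4.9,-0.6]
    - [-0.03,0.008,0.003,-0.7,-4.8,-0.6]
    - [-0.03,0.008,0.005,-0.7,-4.9,-0.6]
    - [-0.029,0.007,0.008,-0.7,-4.8,-0.6]
    - [-0.029,0.007,0.011,-0.6,-4.9,-0.6]
    - [-0.028,0.006,0.013,-0.7,-4.8,-0.6]
    - [-0.0265,0.0055,0.016,-0.6,-4.9,-0.5]

```text
clock: 39.95
eef_pos: [650.0, 49.7, 202.0]
tcp_rot: [-1.743, -0.001, -1.653]
contact_force: [0.3, -0.5, -3.1]
opening: 0.577
```

Emit:
send_rows:
  series:
    - [0,0,0,0,0,0]
    - [0,0,0,0,0,0]
    - [0,0,0,0,0,0]

```text
clock: 40.25
eef_pos: [649.6, 48.1, 203.9]
tcp_rot: [-1.74, -0.001, -1.657]
contact_force: [-0.4, 0.1, -3.8]
opening: 0.579
```

```bash
python3 look.py wrist w22; python3 plan.py 634.5 50.6 117 -94.9 -9.7 0 4
```

```text
40.25 [649.6  48.1 203.9] [-99.7  -0.1 -94.9] [-0.4  0.1 -3.8] 0.5793890137690454
[[0,0.022,0,0,0,0],[0,0.022,0,0,0,0],[-0.001,0.022,0,0,0,0],[-0.0005,0.0229,-0.0006,0,-0.1,0.1]]

[634.5  50.6 117. ]
```

View pics/w22.png

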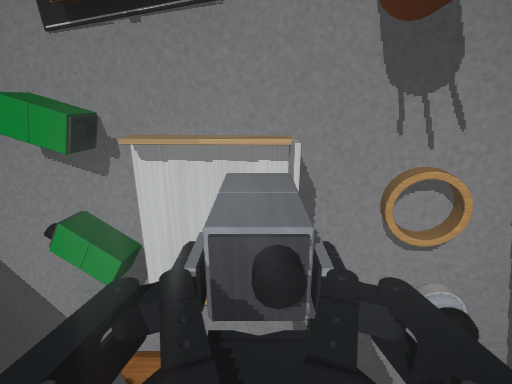

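```bash
cat > gap.py <<'E'
from h import *
from rig import r
import sys
d=dict(np.load(sys.argv[1]));u,v=map(float,sys.argv[2:4]);s=r.sense()
# stop inner top edge, z = 89
q=ray(d,(u,v),89)[0];R=RM(s["tcp_rot"]);print(q.round(1),"in tool:",(R.T@(q-s["eef_pos"])).round(1),"gap=z-25")
E
python3 gap.py w22.npz 292 146;python3 gap.py w22.npz 291 166
python3 -c "
import numpy as np,cv2;d=np.load('w22.npz');cv2.imwrite('pics/w22c.png',cv2.resize(d['frame'][130:200,230:330,::-1],None,fx=6,fy=6,interpolation=cv2.INTER_CUBIC))"
```

```text
[662.8  85.   89. ] in tool: [-38.2 112.2  28.9] gap=z-25
[660.9  66.8  89. ] in tool: [-20.  112.3  28.7] gap=z-25
```

View pics/w22c.png

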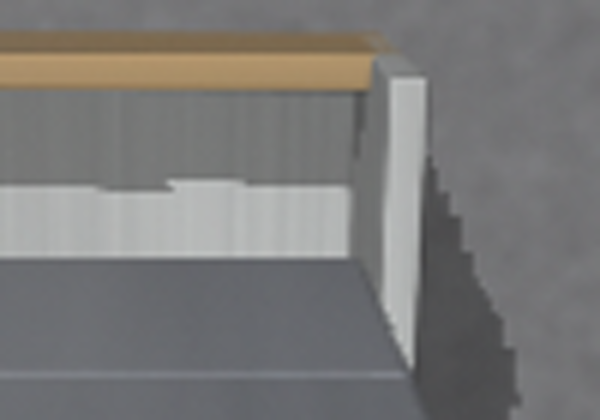

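Emit:
send_rows:
  series:
    - [-0.001,0.02,-0.001,0,0,0]
    - [0,0.025,0,0,0,0]
    - [0,0.022,0,0,0,0]
    - [0,0.013,0,0,0,0]
    - [0,0.005,0,0,0,0]
    - [0,0,0,0,0,0]
    - [0,0,0,0,0,0]

```text
clock: 41.0
eef_pos: [636.5, 50.8, 122.6]
tcp_rot: [-1.736, -0.0, -1.656]
contact_force: [-0.8, 0.1, -2.7]
opening: 0.58
```

Emit:
send_rows:
  series:
    - [0,0.001,0,0,0,0]
    - [0,0.001,0,0,0,0]
    - [0,0,0,0,0,0]

```text
clock: 41.3
eef_pos: [635.5, 51.0, 119.8]
tcp_rot: [-1.738, -0.001, -1.656]
contact_force: [-0.2, -0.2, -2.2]
opening: 0.577
```

Emit:
send_rows:
  series:
    - [0,0.0015,0,0,0,0]
    - [0,0.0015,0,0,0,0]
    - [0,0,0,0,0,0]
    - [0,0,0,0,0,0]

```text
clock: 41.7
eef_pos: [634.7, 51.0, 116.4]
tcp_rot: [-1.738, -0.001, -1.656]
contact_force: [0.2, -0.2, -3.9]
opening: 0.58
```

Emit:
send_rows:
  series:
    - [0,0.001,0,0,0,0]
    - [0,0,0,0,0,0]
    - [0,0,0,0,0,0]

```text
clock: 42.0
eef_pos: [634.7, 51.0, 115.6]
tcp_rot: [-1.738, -0.001, -1.656]
contact_force: [-0.4, 0.3, -3.2]
opening: 0.578
```

Emit:
send_rows:
  series:
    - [0,0.001,0,0,0,0]
    - [0,0,0,0,0,0]
    - [0,0,0,0,0,0]

```text
clock: 42.3
eef_pos: [634.5, 51.1, 114.6]
tcp_rot: [-1.738, -0.001, -1.656]
contact_force: [-1.2, 1.0, -3.2]
opening: 0.575
```

Emit:
send_rows:
  series:
    - [0,0.001,0,0,0,0]
    - [0,0,0,0,0,0]
    - [0,0,0,0,0,0]

```text
clock: 42.6
eef_pos: [634.5, 51.0, 113.8]
tcp_rot: [-1.738, -0.001, -1.656]
contact_force: [0.3, 0.6, -1.7]
opening: 0.577
```

Contact is starting. I'll slide it down the slope now in small steps and watch the force.

Emit:
send_rows:
  series:
    - [0,0,0.002,0,0,0]
    - [0,0,0.002,0,0,0]
    - [0,0,0.001,0,0,0]
    - [0,0,0,0,0,0]

```text
clock: 43.0
eef_pos: [639.4, 50.7, 112.9]
tcp_rot: [-1.738, -0.001, -1.656]
contact_force: [-1.8, 0.1, 1.5]
opening: 0.578
```

Emit:
send_rows:
  series:
    - [0,0,0.001,0,0,0]
    - [0,0,0.001,0,0,0]
    - [0,0,0,0,0,0]
    - [0,0,0,0,0,0]

```text
clock: 43.4
eef_pos: [641.3, 50.5, 112.5]
tcp_rot: [-1.738, -0.001, -1.656]
contact_force: [-2.4, 0.4, 3.4]
opening: 0.577
```

Emit:
send_rows:
  series:
    - [0,0,0.001,0,0,0]
    - [0,0,0.001,0,0,0]
    - [0,0,0,0,0,0]
    - [0,0,0,0,0,0]

```text
clock: 43.8
eef_pos: [641.6, 50.5, 112.6]
tcp_rot: [-1.742, -0.001, -1.657]
contact_force: [-9.3, -0.4, 9.7]
opening: 0.581
```

```bash
python3 look.py scene s23 200 120 330 250 5
```

```text
43.8 [641.6  50.5 112.6] [-99.8  -0.  -94.9] [-9.3 -0.4  9.7] 0.5806324718102813
```

View pics/s23.png

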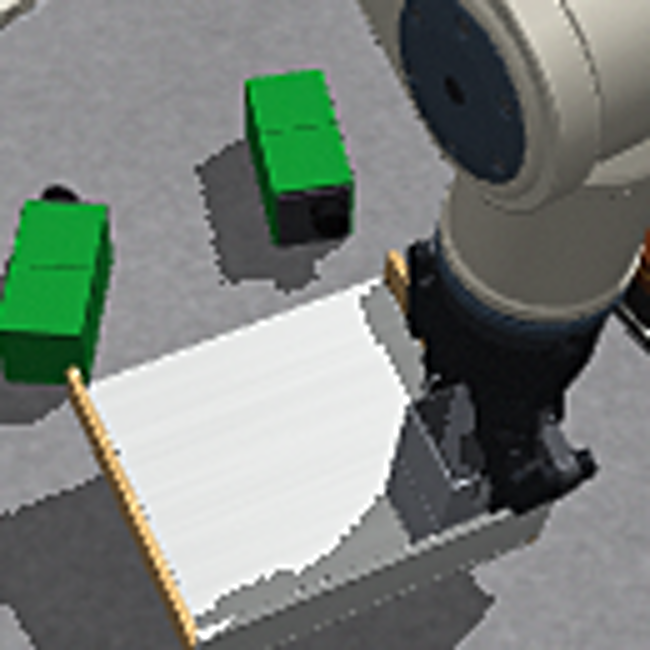

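Emit:
send_rows:
  series:
    - [0,0,-0.0008,0,0,0]
    - [0,0,0,0,0,0]

```text
clock: 44.05
eef_pos: [641.5, 50.5, 112.6]
tcp_rot: [-1.74, -0.001, -1.656]
contact_force: [-5.9, 0.0, 6.8]
opening: 0.574
```

Emit:
send_rows:
  series:
    - [0,0,0,0,0,0]
    - [0,0,0,0,0,0]
    - [0,0,0,0,0,0]
    - [0,0,0,0,0,0]
  gripper: 1

```text
clock: 44.45
eef_pos: [642.6, 50.3, 112.1]
tcp_rot: [-1.738, -0.001, -1.656]
contact_force: [0.9, 0.1, 0.2]
opening: 1.0
```

Emit:
send_rows:
  series:
    - [0,-0.02,0,0,0,0]
    - [0,-0.04,0,0,0,0]
    - [0,-0.045,0,0,0,0]
    - [0,-0.04,0,0,0,0]
    - [0,-0.015,0,0,0,0]
    - [0,0,0,0,0,0]
    - [0,0,0,0,0,0]

```text
clock: 45.15
eef_pos: [668.2, 48.2, 268.5]
tcp_rot: [-1.74, -0.001, -1.656]
contact_force: [-0.1, 0.2, 0.1]
opening: 1.0
```

```bash
python3 look.py wrist w24; python3 plan.py 540 -150 270 -134 -4 0 8  459.7 -311.2 250 -174.6 0 0 8
```

```text
45.15 [668.2  48.2 268.5] [-99.7  -0.1 -94.9] [-0.1  0.2  0.1] 0.999807133309211
[[0.026,0.002,-0.014,0.7,4.9,0.6],[0.027,0.002,-0.011,0.7,4.8,0.6],[0.028,0.001,-0.009,0.7,4.9,0.6],[0.029,0.001,-0.007,0.7,4.8,0.6],[0.029,0,-0.004,0.7,4.9,0.6],[0.029,0,-0.002,0.7,4.8,0.6],[0.03,0,0.001,0.7,4.9,0.6],[0.0292,-0.0001,0.0031,0.6,4.8,0.5]]

[[0.021,0.002,0.007,0.5,5.1,0.2],[0.021,0.002,0.009,0.5,5.1,0.2],[0.02,0.002,0.011,0.5,5.1,0.2],[0.019,0.002,0.012,0.5,5.1,0.2],[0.018,0.002,0.014,0.5,5.1,0.2],[0.016,0.002,0.015,0.5,5,0.1],[0.015,0.003,0.017,0.4,5.1,0.2],[0.0141,0.0021,0.0178,0.5,5,0.1]]

[ 459.6 -311.2  250. ]
```

View pics/w24.png

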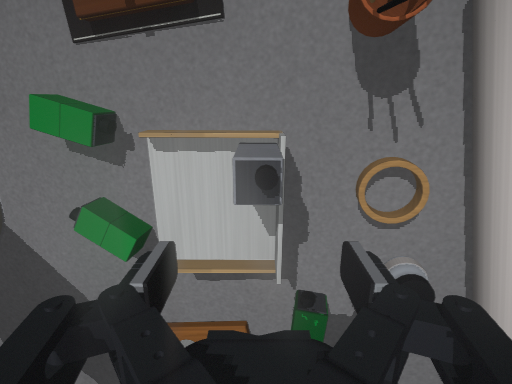

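The tin stands against the stop at (258,175). The can is next.

Emit:
send_rows:
  series:
    - [0.026,0.002,-0.014,0.7,4.9,0.6]
    - [0.027,0.002,-0.011,0.7,4.8,0.6]
    - [0.028,0.001,-0.009,0.7,4.9,0.6]
    - [0.029,0.001,-0.007,0.7,4.8,0.6]
    - [0.029,0,-0.004,0.7,4.9,0.6]
    - [0.029,0,-0.002,0.7,4.8,0.6]
    - [0.03,0,0.001,0.7,4.9,0.6]
    - [0.029,0,0.003,0.6,4.8,0.5]

```text
clock: 46.0
eef_pos: [539.2, -150.3, 269.5]
tcp_rot: [-1.642, 0.0, -2.342]
contact_force: [-0.9, -0.6, 0.3]
opening: 0.999
```

Emit:
send_rows:
  series:
    - [0.021,0.002,0.007,0.5,5.1,0.2]
    - [0.021,0.002,0.009,0.5,5.1,0.2]
    - [0.02,0.002,0.011,0.5,5.1,0.2]
    - [0.019,0.002,0.012,0.5,5.1,0.2]
    - [0.018,0.002,0.014,0.5,5.1,0.2]
    - [0.016,0.002,0.015,0.5,5,0.1]
    - [0.015,0.003,0.017,0.4,5.1,0.2]
    - [0.014,0.002,0.018,0.5,5,0.1]

```text
clock: 46.8
eef_pos: [459.3, -311.0, 249.1]
tcp_rot: [-1.573, -0.0, -3.051]
contact_force: [-1.5, 0.2, 0.2]
opening: 0.998
```

Emit:
send_rows:
  series:
    - [0,0,0,0,0,0]
    - [0,0,0,0,0,0]
    - [0,0,0,0,0,0]

```text
clock: 47.1
eef_pos: [461.0, -310.2, 250.7]
tcp_rot: [-1.572, 0.002, -3.045]
contact_force: [0.3, 0.5, -0.5]
opening: 0.998
```

```bash
python3 look.py wrist w25; python3 plan.py 459.7 -311.2 82 -174.6 0 0 6
```

```text
47.1 [ 461.  -310.2  250.7] [-9.000e+01  1.000e-01 -1.745e+02] [ 0.3  0.5 -0.5] 0.9978793296977552
[[0,0.028,0,0,0,0],[0,0.028,0,0,0,0],[0,0.028,0,0,0,0],[0.001,0.028,0,0,0,0],[0,0.028,0,0,0.1,-0.1],[0.0008,0.029,0.0009,0,0,0]]

[ 459.7 -311.2   82. ]
```

View pics/w25.png

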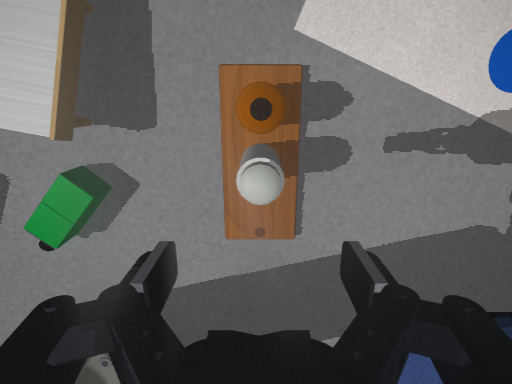

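Emit:
send_rows:
  series:
    - [0.001,0.03,0.001,0,0,0]
    - [0,0.04,0,0,0,0]
    - [0,0.04,0,0,0,0]
    - [0,0.033,0,0,0,0]
    - [0,0.02,0,0,0,0]
    - [0,0.008,0,0,0,0]
    - [0,0,0,0,0,0]

```text
clock: 47.85
eef_pos: [460.4, -311.4, 79.7]
tcp_rot: [-1.572, 0.001, -3.046]
contact_force: [0.3, -0.7, -0.3]
opening: 1.001
```

Emit:
send_rows:
  series:
    - [0,0,0,0,0,0]
    - [0,0,0,0,0,0]
    - [0,0,0,0,0,0]
    - [0,0,0,0,0,0]
    - [0,0,0,0,0,0]
  gripper: 0

```text
clock: 48.35
eef_pos: [461.4, -312.6, 82.0]
tcp_rot: [-1.569, 0.004, -3.047]
contact_force: [-0.5, 2.3, 5.8]
opening: 0.577
```

Emit:
send_rows:
  series:
    - [0,-0.01,0,0,0,0]
    - [0,-0.03,0,0,0,0]
    - [0,-0.04,0,0,0,0]
    - [0,-0.045,0,0,0,0]
    - [0,-0.045,0,0,0,0]
    - [0,-0.02,0,0,0,0]
    - [0,0,0,0,0,0]
    - [0,0,0,0,0,0]

```text
clock: 49.15
eef_pos: [459.6, -311.9, 270.3]
tcp_rot: [-1.57, 0.003, -3.047]
contact_force: [-0.1, -0.5, -3.3]
opening: 0.574
```

```bash
python3 look.py wrist w26; python3 plan.py 540 -150 275 -134 -4 0 8 644.5 -7.5 206 -94.9 -9.7 0 8
```

```text
49.15 [ 459.6 -311.9  270.3] [-9.000e+01  1.000e-01 -1.746e+02] [-0.1 -0.5 -3.3] 0.5743799800428622
[[-0.012,-0.001,-0.019,-0.5,-5.1,-0.2],[-0.014,-0.001,-0.018,-0.5,-5.1,-0.2],[-0.015,0,-0.017,-0.5,-5.1,-0.2],[-0.017,0,-0.015,-0.5,-5.1,-0.2],[-0.018,0,-0.014,-0.4,-5,-0.2],[-0.019,0,-0.012,-0.5,-5.1,-0.2],[-0.02,-0.001,-0.011,-0.4,-5,-0.2],[-0.0203,-0.0003,-0.0087,-0.5,-5.1,-0.1]]

[[-0.022,0.009,-0.002,-0.7,-4.8,-0.6],[-0.022,0.009,0,-0.7,-4.9,-0.6],[-0.022,0.008,0.001,-0.7,-4.8,-0.6],[-0.022,0.008,0.004,-0.7,-4.9,-0.6],[-0.022,0.008,0.005,-0.7,-4.8,-0.6],[-0.021,0.007,0.007,-0.6,-4.9,-0.6],[-0.021,0.007,0.009,-0.7,-4.8,-0.6],[-0.0195,0.0074,0.0117,-0.6,-4.9,-0.5]]

[644.5  -7.5 206. ]
```

View pics/w26.png

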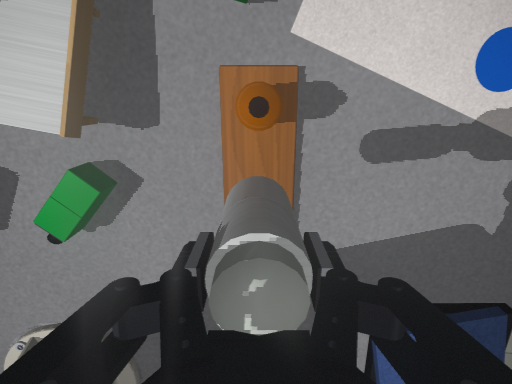

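Emit:
send_rows:
  series:
    - [-0.012,-0.001,-0.019,-0.5,-5.1,-0.2]
    - [-0.014,-0.001,-0.018,-0.5,-5.1,-0.2]
    - [-0.015,0,-0.017,-0.5,-5.1,-0.2]
    - [-0.017,0,-0.015,-0.5,-5.1,-0.2]
    - [-0.018,0,-0.014,-0.4,-5,-0.2]
    - [-0.019,0,-0.012,-0.5,-5.1,-0.2]
    - [-0.02,-0.001,-0.011,-0.4,-5,-0.2]
    - [-0.0205,0,-0.0085,-0.5,-5.1,-0.1]

```text
clock: 50.0
eef_pos: [540.4, -149.3, 273.6]
tcp_rot: [-1.643, -0.001, -2.334]
contact_force: [0.3, -0.3, -2.3]
opening: 0.573
```

Emit:
send_rows:
  series:
    - [-0.022,0.009,-0.002,-0.7,-4.8,-0.6]
    - [-0.022,0.009,0,-0.7,-4.9,-0.6]
    - [-0.022,0.008,0.001,-0.7,-4.8,-0.6]
    - [-0.022,0.008,0.004,-0.7,-4.9,-0.6]
    - [-0.022,0.008,0.005,-0.7,-4.8,-0.6]
    - [-0.021,0.007,0.007,-0.6,-4.9,-0.6]
    - [-0.021,0.007,0.009,-0.7,-4.8,-0.6]
    - [-0.0195,0.0075,0.0115,-0.6,-4.9,-0.5]

```text
clock: 50.8
eef_pos: [644.9, -7.2, 203.9]
tcp_rot: [-1.742, -0.001, -1.653]
contact_force: [-0.4, 0.2, -2.0]
opening: 0.576
```

Emit:
send_rows:
  series:
    - [0,0,0,0,0,0]
    - [0,0,0,0,0,0]
    - [0,0,0,0,0,0]

```text
clock: 51.1
eef_pos: [644.7, -8.7, 205.9]
tcp_rot: [-1.739, -0.001, -1.658]
contact_force: [-0.3, -0.2, -2.8]
opening: 0.577
```

```bash
python3 look.py wrist w27; python3 plan.py 630 -6.3 117 -94.9 -9.7 0 4
```

```text
51.1 [644.7  -8.7 205.9] [-99.7  -0.1 -95. ] [-0.3 -0.2 -2.8] 0.5765864027971951
[[0,0.023,0,0,0,0],[0,0.023,0,0,0,0],[-0.001,0.022,0,0,0,0],[-0.0003,0.0227,0.0001,-0.1,-0.1,0]]

[630.   -6.3 117. ]
```

View pics/w27.png

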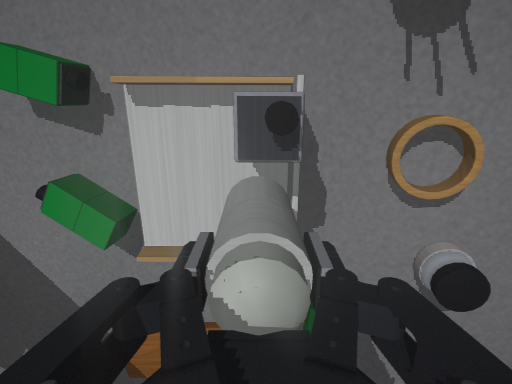

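Emit:
send_rows:
  series:
    - [-0.001,0.022,0,0,0,0]
    - [0,0.025,0,0,0,0]
    - [0,0.022,0,0,0,0]
    - [0,0.013,0,0,0,0]
    - [0,0.007,0,0,0,0]
    - [0,0.002,0,0,0,0]
    - [0,0,0,0,0,0]
    - [0,0,0,0,0,0]

```text
clock: 51.95
eef_pos: [631.4, -5.9, 118.1]
tcp_rot: [-1.736, -0.001, -1.656]
contact_force: [-0.3, -0.0, -1.9]
opening: 0.578
```

Emit:
send_rows:
  series:
    - [0,0.001,0,0,0,0]
    - [0,0.001,0,0,0,0]
    - [0,0,0,0,0,0]

```text
clock: 52.25
eef_pos: [630.3, -5.8, 115.2]
tcp_rot: [-1.738, -0.001, -1.656]
contact_force: [0.1, 0.5, -2.4]
opening: 0.576
```

Emit:
send_rows:
  series:
    - [0,0.0015,0,0,0,0]
    - [0,0.0015,0,0,0,0]
    - [0,0,0,0,0,0]
    - [0,0,0,0,0,0]

```text
clock: 52.65
eef_pos: [629.7, -5.8, 112.1]
tcp_rot: [-1.738, -0.001, -1.656]
contact_force: [0.3, 0.6, -1.7]
opening: 0.573
```

Emit:
send_rows:
  series:
    - [0,0.001,0,0,0,0]
    - [0,0,0,0,0,0]
    - [0,0,0,0,0,0]

```text
clock: 52.95
eef_pos: [629.6, -5.8, 111.2]
tcp_rot: [-1.738, -0.001, -1.656]
contact_force: [-0.1, 0.1, -2.4]
opening: 0.566
```

Emit:
send_rows:
  series:
    - [0,0.0007,0,0,0,0]
    - [0,0,0,0,0,0]
    - [0,0,0,0,0,0]

```text
clock: 53.25
eef_pos: [629.5, -5.8, 110.5]
tcp_rot: [-1.738, -0.001, -1.656]
contact_force: [0.1, 0.3, -2.9]
opening: 0.571
```

Emit:
send_rows:
  series:
    - [0,0.001,0,0,0,0]
    - [0,0,0,0,0,0]
    - [0,0,0,0,0,0]

```text
clock: 53.55
eef_pos: [629.6, -5.8, 110.2]
tcp_rot: [-1.737, -0.001, -1.656]
contact_force: [-2.0, -1.2, 4.4]
opening: 0.571
```

Emit:
send_rows:
  series:
    - [0,0,0.002,0,0,0]
    - [0,0,0.002,0,0,0]
    - [0,0,0,0,0,0]

```text
clock: 53.85
eef_pos: [632.6, -6.1, 109.6]
tcp_rot: [-1.739, -0.001, -1.656]
contact_force: [-5.1, -0.1, 8.8]
opening: 0.572
```

Emit:
send_rows:
  series:
    - [0,-0.0005,0.002,0,0,0]
    - [0,0,0.001,0,0,0]
    - [0,0,0,0,0,0]
    - [0,0,0,0,0,0]

```text
clock: 54.25
eef_pos: [636.0, -6.3, 109.1]
tcp_rot: [-1.738, -0.001, -1.656]
contact_force: [-2.9, -0.7, 5.9]
opening: 0.573
```

Emit:
send_rows:
  series:
    - [0,0,0.001,0,0,0]
    - [0,0,0.001,0,0,0]
    - [0,0,0,0,0,0]
    - [0,0,0,0,0,0]

```text
clock: 54.65
eef_pos: [636.7, -6.4, 109.0]
tcp_rot: [-1.741, -0.001, -1.656]
contact_force: [-8.6, 0.1, 10.4]
opening: 0.573
```

Emit:
send_rows:
  series:
    - [0,0,-0.0008,0,0,0]
    - [0,0,0,0,0,0]

```text
clock: 54.85
eef_pos: [636.5, -6.4, 108.9]
tcp_rot: [-1.74, -0.001, -1.656]
contact_force: [-4.9, -0.6, 7.3]
opening: 0.575
```

Emit:
send_rows:
  series:
    - [0,0,0,0,0,0]
    - [0,0,0,0,0,0]
    - [0,0,0,0,0,0]
    - [0,0,0,0,0,0]
  gripper: 1

```text
clock: 55.25
eef_pos: [637.7, -6.5, 108.5]
tcp_rot: [-1.737, -0.001, -1.656]
contact_force: [-0.3, 1.0, -0.8]
opening: 1.0
```

Emit:
send_rows:
  series:
    - [0,-0.02,0,0,0,0]
    - [0,-0.04,0,0,0,0]
    - [0,-0.045,0,0,0,0]
    - [0,-0.04,0,0,0,0]
    - [0,-0.02,0,0,0,0]
    - [0,0,0,0,0,0]
    - [0,0,0,0,0,0]

```text
clock: 55.95
eef_pos: [664.6, -8.7, 270.8]
tcp_rot: [-1.738, -0.001, -1.656]
contact_force: [-0.0, -1.4, -0.9]
opening: 0.996
```

```bash
python3 look.py wrist w28; python3 plan.py 590 -180 270 -134 -4 0 7  534 -304.8 250 -174.6 0 0 7
```

```text
55.95 [664.6  -8.7 270.8] [-99.6  -0.  -94.9] [-0.  -1.4 -0.9] 0.9958559165775979
[[0.025,0.001,-0.008,0.8,5.5,0.7],[0.026,0.001,-0.006,0.8,5.6,0.7],[0.027,0.001,-0.003,0.8,5.5,0.7],[0.027,0,-0.001,0.8,5.6,0.6],[0.026,0,0.002,0.8,5.5,0.7],[0.026,0,0.004,0.7,5.6,0.6],[0.0262,-0.0005,0.0068,0.8,5.5,0.7]]

[[0.018,0.002,0.007,0.5,5.8,0.2],[0.018,0.002,0.009,0.6,5.8,0.2],[0.017,0.003,0.01,0.5,5.8,0.2],[0.015,0.003,0.012,0.6,5.8,0.2],[0.014,0.002,0.013,0.5,5.8,0.2],[0.013,0.003,0.015,0.6,5.8,0.2],[0.0118,0.0026,0.0159,0.5,5.8,0.2]]

[ 534.  -304.8  250. ]
```

View pics/w28.png

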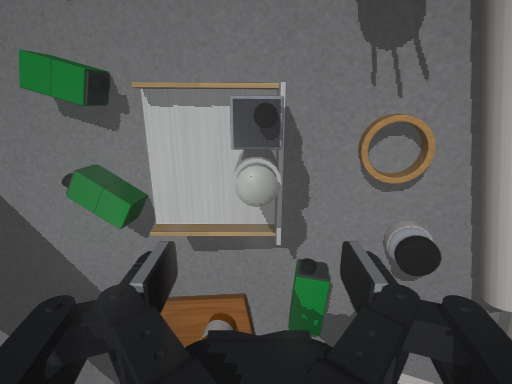

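The can stands at the stop beside the tin, at (257,180). The bottle is next.

Emit:
send_rows:
  series:
    - [0.025,0.001,-0.008,0.8,5.5,0.7]
    - [0.026,0.001,-0.006,0.8,5.6,0.7]
    - [0.027,0.001,-0.003,0.8,5.5,0.7]
    - [0.027,0,-0.001,0.8,5.6,0.6]
    - [0.026,0,0.002,0.8,5.5,0.7]
    - [0.026,0,0.004,0.7,5.6,0.6]
    - [0.026,0,0.007,0.8,5.5,0.7]

```text
clock: 56.7
eef_pos: [589.5, -180.5, 268.7]
tcp_rot: [-1.641, 0.001, -2.342]
contact_force: [-0.3, -0.1, -0.7]
opening: 0.997
```

Emit:
send_rows:
  series:
    - [0.018,0.002,0.007,0.5,5.8,0.2]
    - [0.018,0.002,0.009,0.6,5.8,0.2]
    - [0.017,0.003,0.01,0.5,5.8,0.2]
    - [0.015,0.003,0.012,0.6,5.8,0.2]
    - [0.014,0.002,0.013,0.5,5.8,0.2]
    - [0.013,0.003,0.015,0.6,5.8,0.2]
    - [0.012,0.0025,0.016,0.5,5.8,0.2]
    - [0,0,0,0,0,0]

```text
clock: 57.5
eef_pos: [532.7, -305.8, 248.4]
tcp_rot: [-1.572, -0.001, -3.051]
contact_force: [-0.7, 1.3, -0.3]
opening: 0.999
```

Emit:
send_rows:
  series:
    - [0,0,0,0,0,0]
    - [0,0,0,0,0,0]

```text
clock: 57.7
eef_pos: [534.8, -304.1, 250.0]
tcp_rot: [-1.572, 0.001, -3.045]
contact_force: [0.5, 0.1, -0.2]
opening: 1.001
```

```bash
python3 look.py wrist w29; python3 plan.py 534 -304.8 78 -174.6 0 0 6
```

```text
57.7 [ 534.8 -304.1  250. ] [-9.010e+01  1.000e-01 -1.745e+02] [ 0.5  0.1 -0.2] 1.0012329470111836
[[0,0.029,0,0,0,0],[0,0.029,0,0,0,0],[0,0.029,0,0,0,0],[0,0.028,0,0,0,0],[0.001,0.029,0,0,0.1,-0.1],[0.0003,0.0283,0.0007,0,0,0]]

[ 534.  -304.8   78. ]
```

View pics/w29.png

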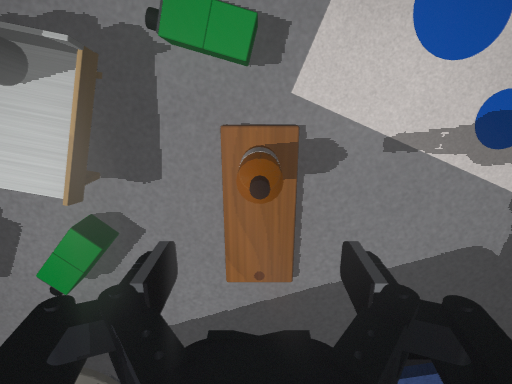

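Emit:
send_rows:
  series:
    - [0.001,0.03,0,0,0,0]
    - [0,0.04,0,0,0,0]
    - [0,0.04,0,0,0,0]
    - [0,0.034,0,0,0,0]
    - [0,0.02,0,0,0,0]
    - [0,0.009,0,0,0,0]
    - [0,0,0,0,0,0]

```text
clock: 58.45
eef_pos: [534.0, -304.1, 76.8]
tcp_rot: [-1.572, 0.001, -3.046]
contact_force: [0.3, 0.6, 0.4]
opening: 1.001
```

Emit:
send_rows:
  series:
    - [0,0,0,0,0,0]
    - [0,0,0,0,0,0]
    - [0,0,0,0,0,0]
    - [0,0,0,0,0,0]
    - [0,0,0,0,0,0]
  gripper: 0

```text
clock: 58.95
eef_pos: [535.2, -305.3, 79.5]
tcp_rot: [-1.57, 0.004, -3.047]
contact_force: [-0.4, 1.9, 5.5]
opening: 0.574
```

Emit:
send_rows:
  series:
    - [0,-0.01,0,0,0,0]
    - [0,-0.03,0,0,0,0]
    - [0,-0.04,0,0,0,0]
    - [0,-0.045,0,0,0,0]
    - [0,-0.045,0,0,0,0]
    - [0,-0.02,0,0,0,0]
    - [0,0,0,0,0,0]
    - [0,0,0,0,0,0]

```text
clock: 59.75
eef_pos: [533.3, -304.7, 267.5]
tcp_rot: [-1.571, 0.002, -3.047]
contact_force: [-0.2, 0.3, -3.8]
opening: 0.572
```

```bash
python3 look.py wrist w30; python3 plan.py 590 -180 270 -134 -4 0 7 640 -62.5 206 -94.9 -9.7 0 7
```

```text
59.75 [ 533.3 -304.7  267.5] [-9.000e+01  1.000e-01 -1.746e+02] [-0.2  0.3 -3.8] 0.5720427570106387
[[-0.01,0,-0.017,-0.5,-5.8,-0.2],[-0.011,0,-0.016,-0.5,-5.8,-0.2],[-0.013,0,-0.015,-0.6,-5.8,-0.2],[-0.014,0,-0.013,-0.5,-5.8,-0.2],[-0.016,-0.001,-0.012,-0.6,-5.8,-0.2],[-0.017,0,-0.01,-0.5,-5.8,-0.2],[-0.0176,-0.0007,-0.0077,-0.6,-5.8,-0.2]]

[[-0.017,0.01,-0.006,-0.8,-5.5,-0.7],[-0.018,0.009,-0.004,-0.8,-5.5,-0.7],[-0.018,0.009,-0.002,-0.8,-5.6,-0.7],[-0.018,0.009,0,-0.8,-5.5,-0.7],[-0.018,0.009,0.001,-0.7,-5.6,-0.6],[-0.018,0.009,0.004,-0.8,-5.5,-0.7],[-0.0184,0.0082,0.005,-0.7,-5.6,-0.6]]

[640.  -62.5 206. ]
```

View pics/w30.png

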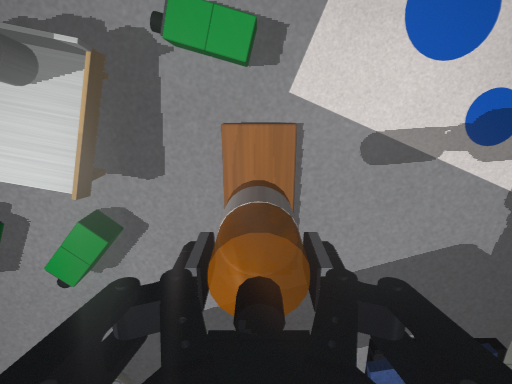

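Emit:
send_rows:
  series:
    - [-0.01,0,-0.017,-0.5,-5.8,-0.2]
    - [-0.011,0,-0.016,-0.5,-5.8,-0.2]
    - [-0.013,0,-0.015,-0.6,-5.8,-0.2]
    - [-0.014,0,-0.013,-0.5,-5.8,-0.2]
    - [-0.016,-0.001,-0.012,-0.6,-5.8,-0.2]
    - [-0.017,0,-0.01,-0.5,-5.8,-0.2]
    - [-0.0175,-0.001,-0.0075,-0.6,-5.8,-0.2]

```text
clock: 60.5
eef_pos: [590.1, -179.6, 269.0]
tcp_rot: [-1.643, -0.0, -2.334]
contact_force: [0.3, -0.7, -2.5]
opening: 0.575
```

Emit:
send_rows:
  series:
    - [-0.017,0.01,-0.006,-0.8,-5.5,-0.7]
    - [-0.018,0.009,-0.004,-0.8,-5.5,-0.7]
    - [-0.018,0.009,-0.002,-0.8,-5.6,-0.7]
    - [-0.018,0.009,0,-0.8,-5.5,-0.7]
    - [-0.018,0.009,0.001,-0.7,-5.6,-0.6]
    - [-0.018,0.009,0.004,-0.8,-5.5,-0.7]
    - [-0.017,0.008,0.005,-0.7,-5.6,-0.6]
    - [0,0,0,0,0,0]

```text
clock: 61.3
eef_pos: [639.9, -62.3, 203.7]
tcp_rot: [-1.743, 0.001, -1.652]
contact_force: [-0.5, -0.2, -3.0]
opening: 0.569
```

Emit:
send_rows:
  series:
    - [0,0,0,0,0,0]
    - [0,0,0,0,0,0]

```text
clock: 61.5
eef_pos: [640.4, -65.2, 207.1]
tcp_rot: [-1.738, -0.001, -1.658]
contact_force: [-0.5, -0.0, -2.1]
opening: 0.571
```

```bash
python3 look.py wrist w31; python3 plan.py 625 -62.5 114 -94.9 -9.7 0 4
```

```text
61.5 [640.4 -65.2 207.1] [-99.6  -0.  -95. ] [-0.5 -0.  -2.1] 0.5708869325234038
[[0,0.024,0,0,0,0],[-0.001,0.024,0,0,0,0],[0,0.023,0,-0.1,-0.1,0],[-0.0006,0.0239,0.0001,0,0,0]]

[625.  -62.5 114. ]
```

View pics/w31.png

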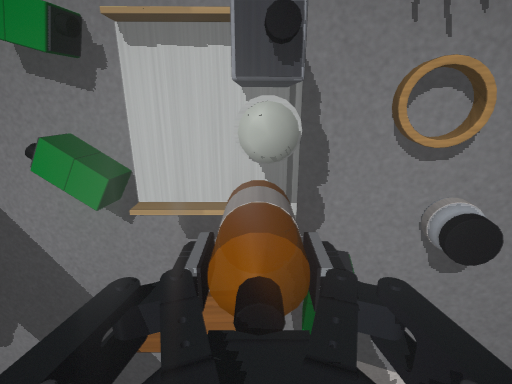

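Emit:
send_rows:
  series:
    - [-0.001,0.022,0,0,0,0]
    - [0,0.026,0,0,0,0]
    - [0,0.024,0,0,0,0]
    - [0,0.014,0,0,0,0]
    - [0,0.006,0,0,0,0]
    - [0,0.002,0,0,0,0]
    - [0,0,0,0,0,0]
    - [0,0,0,0,0,0]

```text
clock: 62.35
eef_pos: [626.4, -62.5, 116.2]
tcp_rot: [-1.735, -0.0, -1.657]
contact_force: [0.1, 0.7, -2.4]
opening: 0.571
```

Emit:
send_rows:
  series:
    - [0,0.001,0,0,0,0]
    - [0,0.001,0,0,0,0]
    - [0,0,0,0,0,0]

```text
clock: 62.65
eef_pos: [625.2, -62.3, 113.3]
tcp_rot: [-1.737, -0.0, -1.656]
contact_force: [0.4, -0.5, -2.3]
opening: 0.568
```

Emit:
send_rows:
  series:
    - [0,0.0015,0,0,0,0]
    - [0,0.0015,0,0,0,0]
    - [0,0,0,0,0,0]
    - [0,0,0,0,0,0]

```text
clock: 63.05
eef_pos: [624.6, -62.3, 110.1]
tcp_rot: [-1.737, -0.0, -1.656]
contact_force: [0.6, -0.7, -3.1]
opening: 0.569
```

Emit:
send_rows:
  series:
    - [0,0.001,0,0,0,0]
    - [0,0,0,0,0,0]
    - [0,0,0,0,0,0]

```text
clock: 63.35
eef_pos: [624.5, -62.3, 109.2]
tcp_rot: [-1.737, -0.0, -1.656]
contact_force: [-0.3, -0.2, -2.5]
opening: 0.571
```

Emit:
send_rows:
  series:
    - [0,0.001,0,0,0,0]
    - [0,0,0,0,0,0]
    - [0,0,0,0,0,0]

```text
clock: 63.65
eef_pos: [624.3, -62.3, 108.2]
tcp_rot: [-1.737, -0.0, -1.656]
contact_force: [-0.2, 0.2, -3.7]
opening: 0.567
```

Emit:
send_rows:
  series:
    - [0,0.0008,0,0,0,0]
    - [0,0,0,0,0,0]
    - [0,0,0,0,0,0]

```text
clock: 63.95
eef_pos: [624.4, -62.3, 107.6]
tcp_rot: [-1.737, -0.0, -1.656]
contact_force: [-0.5, -1.2, -0.3]
opening: 0.569
```

Emit:
send_rows:
  series:
    - [0,0.0005,0,0,0,0]
    - [0,0,0,0,0,0]
    - [0,0,0,0,0,0]

```text
clock: 64.25
eef_pos: [624.4, -62.4, 107.6]
tcp_rot: [-1.737, -0.0, -1.656]
contact_force: [-1.7, -2.4, 4.8]
opening: 0.571
```

Emit:
send_rows:
  series:
    - [0,0,0.002,0,0,0]
    - [0,-0.0005,0.002,0,0,0]
    - [0,0,0.001,0,0,0]
    - [0,0,0,0,0,0]

```text
clock: 64.65
eef_pos: [628.7, -62.6, 106.9]
tcp_rot: [-1.739, -0.0, -1.656]
contact_force: [-3.7, -0.7, 6.1]
opening: 0.571
```

Emit:
send_rows:
  series:
    - [0,0,0.001,0,0,0]
    - [0,0,0.001,0,0,0]
    - [0,0,0,0,0,0]
    - [0,0,0,0,0,0]

```text
clock: 65.05
eef_pos: [630.6, -62.7, 106.6]
tcp_rot: [-1.738, -0.0, -1.656]
contact_force: [-4.0, -0.3, 5.8]
opening: 0.57
```

Emit:
send_rows:
  series:
    - [0,0,0.001,0,0,0]
    - [0,0,0.001,0,0,0]
    - [0,0,0,0,0,0]
    - [0,0,0,0,0,0]

```text
clock: 65.45
eef_pos: [630.9, -62.7, 106.5]
tcp_rot: [-1.742, -0.0, -1.656]
contact_force: [-11.2, 0.2, 12.9]
opening: 0.571
```

Stop reached, so I'll release and back off.

Emit:
send_rows:
  series:
    - [0,0,-0.001,0,0,0]
    - [0,0,0,0,0,0]

```text
clock: 65.65
eef_pos: [630.8, -62.8, 106.5]
tcp_rot: [-1.74, -0.0, -1.656]
contact_force: [-6.3, 0.0, 8.2]
opening: 0.571
```

Emit:
send_rows:
  series:
    - [0,0,0,0,0,0]
    - [0,0,0,0,0,0]
    - [0,0,0,0,0,0]
    - [0,0,0,0,0,0]
  gripper: 1

```text
clock: 66.05
eef_pos: [632.3, -62.9, 106.0]
tcp_rot: [-1.737, -0.0, -1.656]
contact_force: [0.3, -0.9, 0.1]
opening: 1.0
```

Emit:
send_rows:
  series:
    - [0,-0.02,0,0,0,0]
    - [0,-0.04,0,0,0,0]
    - [0,-0.045,0,0,0,0]
    - [0,-0.045,0,0,0,0]
    - [0,-0.045,0,0,0,0]
    - [0,-0.02,0,0,0,0]
    - [0,0,0,0,0,0]
    - [0,0,0,0,0,0]

```text
clock: 66.85
eef_pos: [667.5, -65.9, 317.8]
tcp_rot: [-1.737, -0.0, -1.656]
contact_force: [0.2, -0.8, 0.5]
opening: 1.0
```

```bash
python3 look.py wrist w32; python3 look.py scene s32 180 110 380 260 4
```

```text
66.85 [667.5 -65.9 317.8] [-99.5  -0.  -94.9] [ 0.2 -0.8  0.5] 0.9999082553700562
66.9 [667.  -65.9 316.8] [-99.6  -0.  -94.9] [-0.3 -0.3 -0.4] 1.0003640950459696
```

View pics/w32.png

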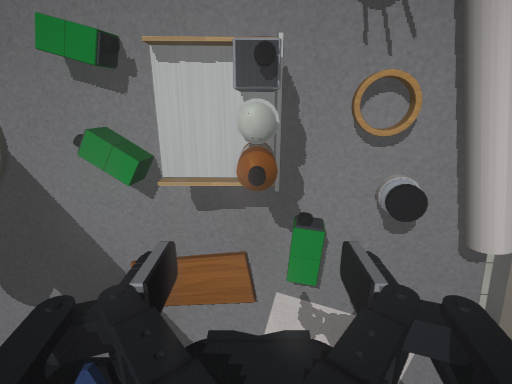

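View pics/s32.png

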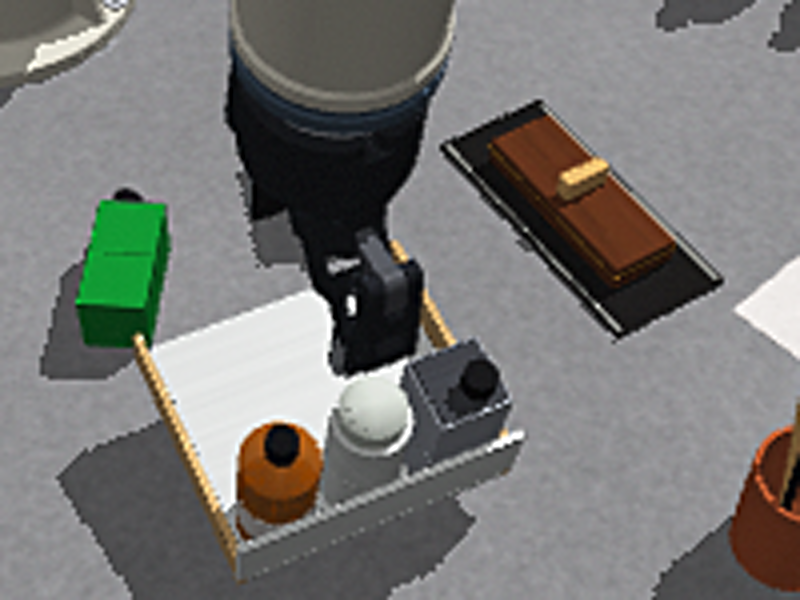

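```bash
python3 - <<'E'
from h import *
d=dict(np.load("w32.npz"));P=cloud(d);z=P[...,2];hsv=cv2.cvtColor(d["frame"],cv2.COLOR_RGB2HSV)
def top(a,b,c,e,zmin):
    Q=P[b:e,a:c].reshape(-1,3);Q=Q[Q[:,2]>zmin];return Q.mean(0).round(1),Q[:,2].max().round(1),len(Q)
print("tin",top(230,36,285,92,137));print("can",top(232,96,282,142,150));print("botcap",top(245,160,270,190,155))
w=dict(np.load("w1.npz")) if False else dict(np.load("wrist1.npz"));P=cloud(w)
print("start can",top(245,180,305,230,160));print("start botcap",top(270,235,300,262,164));
O=np.array([558.6,-.4]);ex=np.array([.9963,-.0854])
from rig import r
s=r.sense();print(s["clock"],s["contact_force"])
E
```

```text
tin (array([645. ,  49.2, 146.3]), np.float64(161.1), 2391)
can (array([642.8,  -8.3, 158.2]), np.float64(163.6), 1204)
botcap (array([638.1, -67.1, 159.7]), np.float64(162.7), 254)
start can (array([5.787e+02, 3.000e-01, 1.688e+02]), np.float64(174.4), 963)
start botcap (array([574.8, -59. , 169.9]), np.float64(173.1), 230)
66.95 [ 0.20338075 -0.27406853 -0.45539063]
```

```bash
python3 -c "
from rig import r
print(r.sign_off())"
```

```text
the job is handed in; nothing more can be done
None
```

The job is done and handed in at about 67 s of the 144 s allowed; sign-off gave no verdict. I stood the bottle, can and square tin on the side board and set the pastel box on the mat. I then put the three back in their own columns and slid each down until I felt the stop.

**Box on the mat:** my two camera estimates put it about 2 mm and 3 mm from the mat's middle, and within about 0.5° of its length. Two readings taken just before I set it down disagreed on the sideways offset (+4 mm and −3 mm). Both were well inside the 15 mm allowed.

**The three in the rack:** the last pictures show all three upright at the stop, in the same left-to-right order. From those pictures the can and bottle moved about 65 mm from where they started. For the tin I only have the arm's own readings, which give about 64 mm. The limit is 70 mm.

**Robot:** the gripper was open, clear above the rack and reading no contact. The highest contact force I saw was about 17 N, when the bottle met the stop. I did not touch the green look-alikes.

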